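Put the hand tools back in their shadow-foam inserts

TASK

Put the four hand tools away: lay the rotary cutter, the pliers, the marker pen and the stamp each in the foam insert whose cut-out has its outline. Each must lie flat and right down on the yellow floor of its cut-out, the way the outline shows (blade head in the round end, pliers' nose in the narrow end), so that a glance tells that nothing is missing.

Things in the scene. Friction and masses are not known exactly. Their poses are not given: they have to be found in the camera images.
- rotary_cutter: Rotary cutter lying flat, long axis along y: slim slightly curved handle toward +y, round 45 mm blade head at the -y end. 45 x 164 x 27 mm over all; the handle is about 25 mm wide (x) and 21 mm high, its sides nearly parallel from y = -40 to +60 mm; the head is centred at y = -59.5 mm and is wider (45 mm). 70 g, balances near the origin. Origin: middle of the length, on the underside; z up.
- cutter_blade (a point): Point of the rotary cutter under the centre of its round blade head: 59.5 mm from the cutter's origin along its -y, at the height of its underside; same axes as the cutter.
- pliers: Small long-nose pliers lying flat, shut, along x: nose toward +x, two handles spread toward -x. 154 x 47 x 14 mm; stiff (they do not open). Across both handles they are 46 mm wide, nearly parallel from x = -45 to -15 mm; the handles are round bars with mid height 7 mm. 85 g, balances about 13 mm behind the origin (toward -x). Origin: middle of the length, on the underside; z up.
- marker: Capped marker pen lying flat along y, 135 mm long, 17 mm wide, 16 mm high, a little slimmer at both ends; 20 g; rests on a flat and does not roll. Origin: middle of the length, on the underside; z up.
- stamp: Wooden hand stamp standing on its foot: rectangular block 34 (x) x 50 (y) mm, 24 mm high, with a turned round handle 25 mm across from z = 24 to 57 mm on top, centred. Origin: centre of the underside; z up.
- cutter_insert: Grey foam slab, 12 mm thick, fixed on a 28 mm plywood board; cut-out 6 mm deep down to the yellow base layer (floor 6 mm above the origin), with thumb scoops. Origin under the slab; tool is home with its origin over this one, y along this y. Slab 85 x 206 mm; cut-out: slot 37 mm wide, y = -86.5 to +86.5 mm, with a round of 54 mm diameter at the -y end for the blade head (4.5 mm play).
- cutter_insert_blade (a point): Centre of the round end of the cutter's cut-out, on its yellow floor: 59.5 mm from the insert's origin along its -y; same axes as the insert.
- pliers_insert: Grey foam slab, 12 mm thick, fixed on a 28 mm plywood board; cut-out 6 mm deep down to the yellow base layer (floor 6 mm above the origin), with thumb scoops. Origin under the slab; tool is home with its origin over this one, axes alike. Slab 196 (x) x 90 (y) mm; outline of the pliers, x = -81.5 to +81.5 mm: 55 mm wide at the handles, 29 at the rivet, 15 at the nose end, +x (4.5 mm play).
- marker_insert: Grey foam slab, 12 mm thick, fixed on a 28 mm plywood board; cut-out 6 mm deep down to the yellow base layer (floor 6 mm above the origin), with thumb scoops. Origin under the slab; tool is home with its origin over this one, y along this y, either way round. Slab 72 x 176 mm; the cut-out is a straight slot 26 mm wide and 144 mm long (y = -72 to +72 mm) (4.5 mm play).
- stamp_insert: Grey foam slab, 12 mm thick, fixed on a 28 mm plywood board; cut-out 6 mm deep down to the yellow base layer (floor 6 mm above the origin), with thumb scoops. Origin under the slab; tool is home with its origin over this one, y along this y, either way round. Slab 88 x 96 mm; the cut-out is a rectangle 43 (x) x 59 (y) mm (4.5 mm play).
Not all that is in view belongs to the job. Of the things that look like the marker, the larger one is meant. There is more than one size of the pliers; the job needs the larger.

How it is judged (in metres and radians):
At the end, for the whole second after the job is handed in: Each tool rests in its own insert: origin (cutter: blade point) within 10 mm of the insert's seen from above, underside 3 to 9 mm above the insert's underside (on the yellow floor), tilt under 0.12 rad; y axes within 0.17 rad of the insert's (marker, stamp either way) (z of rotary_cutter in the frame of cutter_insert between 0.003 and 0.009 m and horizontal distance between cutter_blade and cutter_insert_blade below 0.01 m and angle between each of rotary_cutter, pliers, marker, stamp's own z axis and vertical below 0.12 rad and angle between the y axis of rotary_cutter and the y axis of cutter_insert, either way round below 0.17 rad and linear speed of each of rotary_cutter, pliers, marker, stamp below 0.02 m/s and z of pliers in the frame of pliers_insert between 0.003 and 0.009 m and horizontal distance between pliers and pliers_insert below 0.01 m and angle between the y axis of pliers and the y axis of pliers_insert, either way round below 0.17 rad and z of marker in the frame of marker_insert between 0.003 and 0.009 m and horizontal distance between marker and marker_insert below 0.01 m and angle between the y axis of marker and the y axis of marker_insert, either way round below 0.17 rad and z of stamp in the frame of stamp_insert between 0.003 and 0.009 m and horizontal distance between stamp and stamp_insert below 0.01 m and angle between the y axis of stamp and the y axis of stamp_insert, either way round below 0.17 rad); the robot touches nothing.
It also fails if it takes over 106 s, if anything falls off the work surface, if the arm or the gripper's body presses on something with over 40 N, if the wrist force passes 120 N, or if a joint passes its speed limit or range.

ROBOT

A 6-joint arm with a two-finger parallel gripper is mounted at the origin on a cart in front of the work surface, level with it; the furniture and walls round the work are solid. World frame = base frame: x ahead of the robot, y to its left, z up, the work surface at z = 0. Lengths are in m, angles in degrees, forces in N, time in s.
With the tool pointing down it reaches from about 0.25 to 0.725 m from the base axis. Payload 9.7 kg.
Tool frame: the origin (TCP) lies midway between the tips of the shut fingers; the grasp point (between the pads) lies 19 mm behind it; z points along the fingers, x is the direction in which the jaws open and shut, and the axes are right-handed (so a half turn about z gives the same grasp; the last joint's range is limited). The gripper opens to 85 mm and grips with 20 to 120 N. Pads are 22 mm wide; open, the fingers measure 114 mm over their backs; the gripper's body (76 mm by 85 mm) begins 54 mm behind the grasp point. The pads swing forward as they close: fully open they stand 13 mm farther back than shut.
Start: joints at [76.547, 4.979, 10.078, 95.1, 0, 90], TCP at [0.128, 0.535, 0.231] pointing down, gripper open.
Joint ranges: [-179.16, 179.16], [-48.56, 103.87], [-65.8, 70.77], [-126.05, 130.52], [-82.76, 87.17], [-180, 180]. Speed limits (degrees/s): [127.2, 127.2, 147.25, 180, 180, 180].

INTERFACE

Orientations are given as [roll, pitch, yaw] about the fixed x, y, z axes, in that order (R = Rz(yaw) Ry(pitch) Rx(roll)).
In Python, from workcell import bot, optics gives the robot as it stands.
- The arm moves only by the shell command python3 -m creep 'ROWS' [FORCE]. ROWS is JSON, a list of rows, each a list of 7 numbers: the shift along the tool's x, y, z in m, then the turn, a rotation vector about the tool's x, y, z in rad, then the opening, from 0 (shut) to 1 (fully open). A call has 1 to 8 rows; each row is the pose to reach, as a shift and turn from the pose commanded when the call began, along the tool's axes at that moment; what a row does not reach only later rows make up. A row lasts 1/10 s, in which the tool goes at most 50 mm and 8.59 degrees, less where a joint would pass 70% of its speed; a pose out of reach is approached as far as the arm can. A call with a gripper value outside its range is refused whole. The fingers move at their own pace and stop on an object; FORCE is the grip in N (left out, the last holds). Time passes only in rows, so rows that repeat a pose let the fingers close. It gives the time, the measured TCP pose, the force and the opening at its end, in the units of the state.
- bot.get_obs(): the state, without advancing time (a new reading comes with each control period).
- optics.camera(name): name is "scene" or "top" or "wrist"; returns the picture (420x560x3 uint8, red, green, blue); there is no depth.
- optics.camera_params(name): a dict with "camera_matrix" (3x3 intrinsics, pixels), "D" ([k1, k2, p1, p2, k3] as OpenCV has them; the pictures are not rectified), "R" (3x3) and "t" (3): a world point X has camera coordinates R X + t; the wrist camera has in their place "mount" (4x4, takes a point from camera to tool coordinates, whose origin is the TCP and whose axes are the tool frame's). Camera axes: x right, y down, z forward; pixel columns grow to the right and rows downward; lengths in m; the calibration is good to about 2 mm. A picture is of the moment at which its call begins: read the wrist's pose just before it. camera_params takes no time and is no camera call.
- bot.job_done(): hands the job in, once; it reports no verdict.
The state is a dict: "time": time; "q": joint angles; "qd": joint speeds; "joint_efforts": joint torques, N m; "ee_pos": TCP position; "tcp_rot": TCP orientation; "wrist_force": force on the tool from outside, world axes, zero at the start; "torque": the same for the moment, N m; "opening": finger opening in m.
Only numpy, scipy, OpenCV 4.12 (cv2) and the standard library are available. Lean on these libraries where they do the work, as an engineer would, in place of code of your own. Each camera call takes 0.05 s, during which the arm holds its last target.

## Working session

There is one attempt and no reset: what is moved stays moved. The work goes in short steps, Python scripts to look and compute and a shell command to move; the robot and the scene stay as the last step left them, time stands still between calls to the robot, and variables do not carry over. Pictures are saved under pics/ and viewed, and the job is handed in when it is done.

```bash
ls -la; mkdir -p pics; python3 - <<'E'
from workcell import bot, optics
import cv2,numpy as np
print(bot.get_obs())
for n in ["scene","top","wrist"]:
    im=optics.camera(n); cv2.imwrite(f"pics/{n}0.png",im[:,:,::-1])
    p=optics.camera_params(n); print(n,{k:np.round(v,4).tolist() if not isinstance(v,str) else v for k,v in p.items()})
E
```

```text
total 12
drwxr-xr-x  3 agent agent 4096 Dec  7 01:57 .
drwxr-xr-x 23 root  root  4096 Dec  7 01:57 ..
drwxr-xr-x  2 agent agent 4096 Dec  7 01:57 pics
{'time': 0.0, 'q': array([7.65439232e+01, 5.01200006e+00, 1.00342036e+01, 9.51007926e+01,
       3.63418810e-04, 9.00001868e+01]), 'qd': array([ 0.13325351, -0.03333414, -0.11803395, -0.00131048, -0.05997626,
       -0.02675879]), 'joint_efforts': array([-8.60279906e-04, -5.20385957e+01,  4.64806831e+01,  1.63493404e-02,
       -1.15898447e-04, -3.34288224e-06]), 'ee_pos': array([0.12792754, 0.53466963, 0.2305722 ]), 'tcp_rot': array([-1.79999637e+02,  7.85890261e-02,  7.65437364e+01]), 'wrist_force': array([0.03764636, 0.50569723, 0.29868283]), 'torque': array([ 0.02433912,  0.02423769, -0.01576197]), 'opening': 0.08552712677492175}
scene {'camera_matrix': [[389.7994, 0.0, 282.2184], [0.0, 389.7994, 213.7201], [0.0, 0.0, 1.0]], 'D': [0.0248, 0.0, 0.0, 0.0, 0.0], 'R': [[0.6781, -0.7348, -0.0176], [-0.5702, -0.5107, -0.6435], [0.4638, 0.4464, -0.7652]], 't': [-0.332, 0.3191, 0.8679]}
top {'camera_matrix': [[528.4697, 0.0, 281.7501], [0.0, 528.4697, 217.7386], [0.0, 0.0, 1.0]], 'D': [-0.0411, 0.0, 0.0, 0.0, 0.0], 'R': [[-0.0231, -0.9997, -0.0083], [-0.9816, 0.0242, -0.1896], [0.1897, 0.0038, -0.9818]], 't': [-0.0072, 0.487, 1.3222]}
wrist {'camera_matrix': [[294.9785, 0.0, 279.3231], [0.0, 294.9785, 210.8858], [0.0, 0.0, 1.0]], 'D': [-0.0278, 0.0, 0.0, 0.0, 0.0], 'mount': [[1.0, 0.0007, -0.0003, -0.0003], [-0.0006, 0.9497, 0.3131, -0.0814], [0.0005, -0.3131, 0.9497, -0.1418], [0.0, 0.0, 0.0, 1.0]]}
```

View pics/scene0.png

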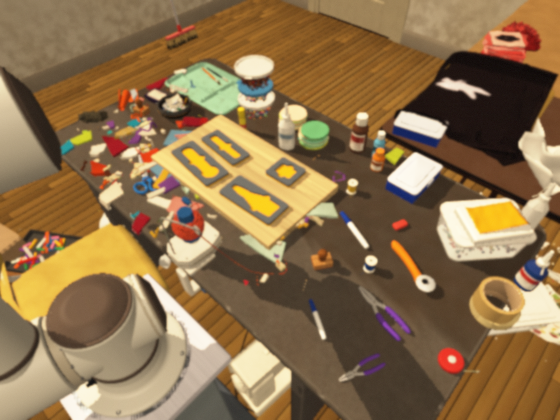

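View pics/top0.png

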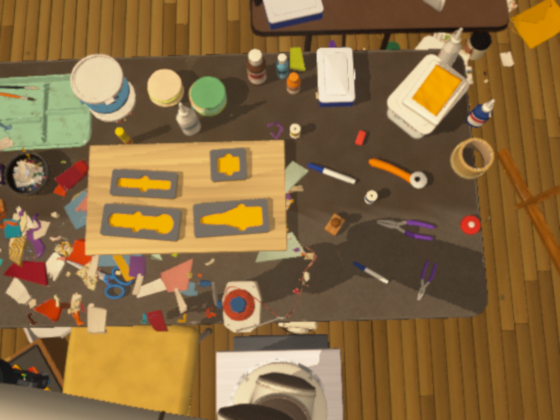

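View pics/wrist0.png

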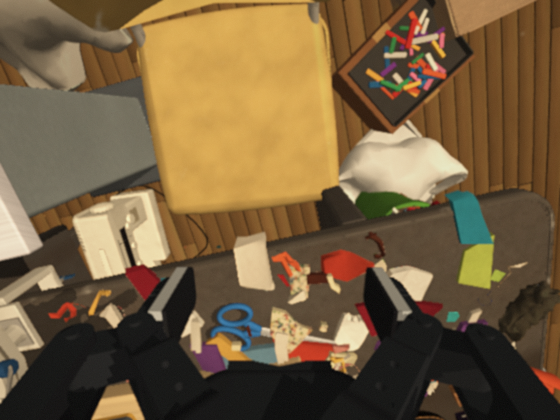

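The scene and top views show these candidates:
- **Marker:** large at top (331,173), small at top (370,272).
- **Pliers:** large at top (405,229), small at top (427,281).
- **Cutter:** top (398,172), scene (412,265).
- **Stamp:** top (336,224), scene (322,260).
- **Inserts on the board:** marker (145,184), stamp (229,165), cutter (141,221), pliers (232,218).

By the descriptions I choose the larger marker and the larger pliers. Next I'll check them in a close crop.

```bash
cat > h.py <<'E'
import numpy as np, cv2
from workcell import bot, optics
from scipy.spatial.transform import Rotation as Ro
def toolT(o=None):
    o=o or bot.get_obs(); T=np.eye(4); T[:3,:3]=Ro.from_euler('xyz',o['tcp_rot'],degrees=True).as_matrix(); T[:3,3]=o['ee_pos']; return T
def cam(name,T=None):
    p=optics.camera_params(name); K=np.array(p['camera_matrix']); D=np.array(p['D'])
    if name=='wrist':
        W=(toolT() if T is None else T)@np.array(p['mount']); R=W[:3,:3].T; t=-R@W[:3,3]
    else: R=np.array(p['R']); t=np.array(p['t'])
    return K,D,R,t
def ray(c,uv):
    K,D,R,t=c; n=cv2.undistortPoints(np.array(uv,float).reshape(-1,1,2),K,D).reshape(-1,2)
    d=np.c_[n,np.ones(len(n))]@R; return -R.T@t, d/np.linalg.norm(d,axis=1)[:,None]
def onz(c,uv,z):
    o,d=ray(c,uv); return o+d*((z-o[2])/d[:,2])[:,None]
def tri(c1,u1,c2,u2):
    o1,d1=ray(c1,u1); o2,d2=ray(c2,u2); out=[]
    for a,b in zip(d1,d2):
        A=np.c_[a,-b]; s=np.linalg.lstsq(A,o2-o1,rcond=None)[0]; p,q=o1+s[0]*a,o2+s[1]*b
        out.append(np.r_[(p+q)/2,np.linalg.norm(p-q)])
    return np.array(out)
def proj(c,X):
    K,D,R,t=c; return cv2.projectPoints(np.array(X,float).reshape(-1,3),cv2.Rodrigues(R)[0],t,K,D)[0].reshape(-1,2)
E
python3 - <<'E'
import cv2
t=cv2.imread('pics/top0.png');s=cv2.imread('pics/scene0.png')
cv2.imwrite('pics/topR.png',cv2.resize(t[120:310,250:450],None,fx=3.1,fy=3.1,interpolation=cv2.INTER_CUBIC))
cv2.imwrite('pics/topL.png',cv2.resize(t[130:265,80:300],None,fx=3.6,fy=3.6,interpolation=cv2.INTER_CUBIC))
cv2.imwrite('pics/scR.png',cv2.resize(s[190:390,280:450],None,fx=3,fy=3,interpolation=cv2.INTER_CUBIC))
cv2.imwrite('pics/scL.png',cv2.resize(s[105:255,145:345],None,fx=4,fy=4,interpolation=cv2.INTER_CUBIC))
E
```

```text
(no output)
```

View pics/topR.png

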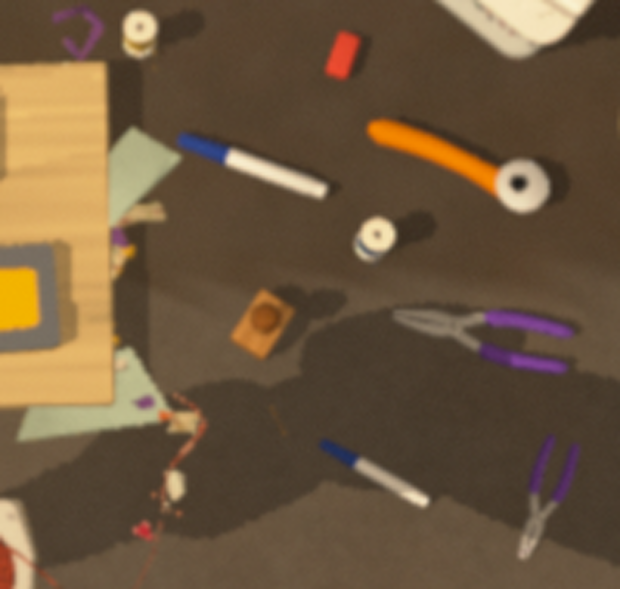

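View pics/topL.png

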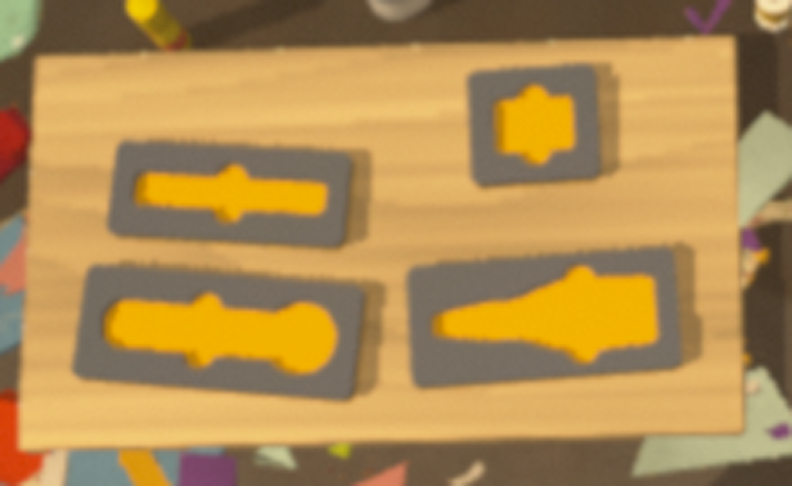

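View pics/scR.png

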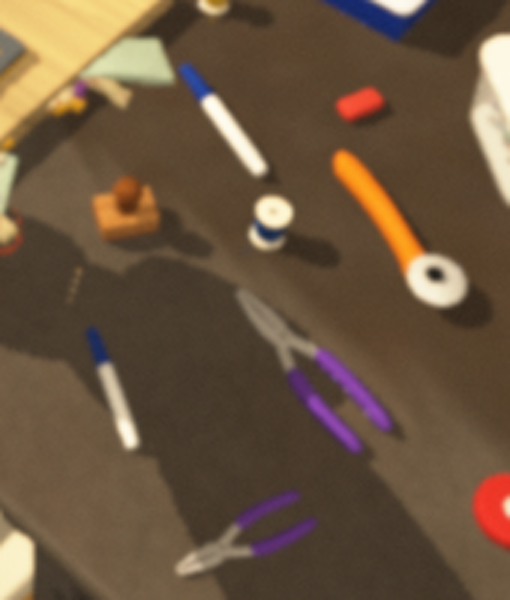

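View pics/scL.png

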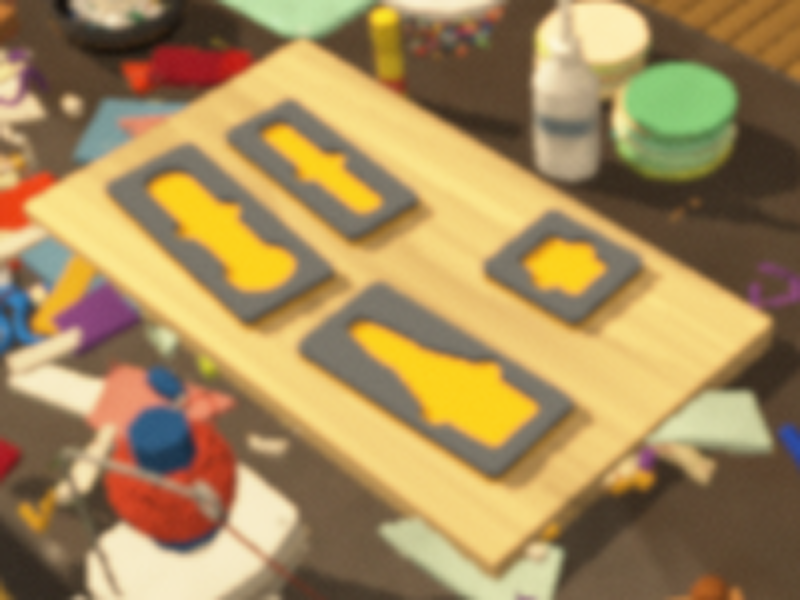

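The crops confirm it: the large marker is at top-crop (182,140)-(325,192) against the small one at (322,443)-(427,502). The large pliers run (397,315)-(573,350), the small ones (525,555)-(565,440). Now coarse positions from two views.

```bash
python3 - <<'E'
from h import *
np.set_printoptions(precision=4,suppress=True)
def up(p,s,o): return (np.array(p,float)+.5)/s-.5+np.array(o)
ct,cs=cam('top'),cam('scene')
TR=lambda p:up(p,3.1,(250,120)); TL=lambda p:up(p,3.6,(80,130)); SR=lambda p:up(p,3,(280,190)); SL=lambda p:up(p,4,(145,105))
names=['cut tail','cut hub','mk blue','mk white','pl nose','pl handA','pl handB','stamp knob']
a=TR([(370,128),(522,185),(180,137),(327,191),(396,315),(574,332),(568,370),(266,317)])
b=SR([(338,153),(437,278),(182,66),(265,173),(240,292),(392,430),(362,450),(126,188)])
for n,r in zip(names,tri(ct,a,cs,b)): print(n,r)
sl={'cutter':([(88,265),(364,284),(351,400),(74,378)],[(190,143),(334,272),(250,322),(108,187)]),
'pliers':([(407,266),(680,246),(684,368),(414,387)],[(375,283),(574,408),(495,475),(301,345)]),
'marker':([(119,142),(353,153),(345,247),(109,233)],[(288,100),(418,200),(355,240),(228,131)]),
'stamp':([(470,72),(595,65),(602,178),(477,186)],[(552,211),(640,265),(575,322),(485,267)])}
for n,(p,q) in sl.items():
    r=tri(ct,TL(p),cs,SL(q)); w=onz(ct,TL(p),0.04); print(n,'\n',r); 
    print(' on z=.04: ctr',w.mean(0), 'edges',[round(np.linalg.norm(w[i]-w[(i+1)%4]),4) for i in range(4)])
    e=(w[1]-w[0]+w[2]-w[3]); print(' dir left->right edge deg',np.degrees(np.arctan2(e[1],e[0])))
w=onz(ct,TL([(36,56),(736,37),(743,432),(20,447)]),0.028); print('board',w)
E
```

```text
cut tail [ 0.6417 -0.2574  0.0207  0.0003]
cut hub [ 0.5864 -0.3851  0.0232  0.0013]
mk blue [ 0.6388 -0.0912  0.012   0.0039]
mk white [ 0.5891 -0.2188  0.0088  0.0005]
pl nose [ 0.4775 -0.2721  0.0087  0.0018]
pl handA [ 0.4591 -0.4244  0.0067  0.0023]
pl handB [ 0.4262 -0.4157  0.0135  0.0001]
stamp knob [ 0.4698 -0.1557  0.0536  0.0029]
cutter 
 [[0.539  0.4494 0.0378 0.0001]
 [0.5179 0.2469 0.0367 0.0043]
 [0.4354 0.2527 0.0401 0.0031]
 [0.457  0.4545 0.0398 0.0048]]
 on z=.04: ctr [0.4866 0.3507 0.04  ] edges [np.float64(0.2044), np.float64(0.0855), np.float64(0.2031), np.float64(0.0839)]
 dir left->right edge deg -95.65659027750827
pliers 
 [[0.531  0.2157 0.0358 0.0039]
 [0.539  0.017  0.0374 0.0077]
 [0.4505 0.0133 0.0458 0.0001]
 [0.4442 0.2069 0.0405 0.0044]]
 on z=.04: ctr [0.4918 0.1125 0.04  ] edges [np.float64(0.1995), np.float64(0.0901), np.float64(0.1948), np.float64(0.0895)]
 dir left->right edge deg -87.22897198712812
marker 
 [[0.6309 0.4305 0.0384 0.0022]
 [0.6166 0.2562 0.0387 0.0045]
 [0.5475 0.259  0.0408 0.0015]
 [0.563  0.4313 0.0448 0.0047]]
 on z=.04: ctr [0.5897 0.3444 0.04  ] edges [np.float64(0.1752), np.float64(0.0712), np.float64(0.1752), np.float64(0.0694)]
 dir left->right edge deg -94.63201907089288
stamp 
 [[0.6782 0.1696 0.037  0.0026]
 [0.6798 0.0775 0.0364 0.0062]
 [0.5934 0.0706 0.044  0.0006]
 [0.5911 0.1618 0.0426 0.0028]]
 on z=.04: ctr [0.6361 0.1194 0.04  ] edges [np.float64(0.0931), np.float64(0.0871), np.float64(0.092), np.float64(0.0879)]
 dir left->right edge deg -87.94889033158007
board [[ 0.7044  0.4997  0.028 ]
 [ 0.7045 -0.03    0.028 ]
 [ 0.4057 -0.0279  0.028 ]
 [ 0.4069  0.4974  0.028 ]]
```

The two views agree: slab tops come out at z≈0.038–0.040, slab edges match the given sizes, and the marker (137 mm) and pliers lengths fit. Next I'll bring the wrist camera over the tools.

```bash
cat > go.py <<'E'
import sys
from h import *
def plan(x,y,z,yaw):
    T=toolT(); R=Ro.from_euler('xyz',[180,0,yaw],degrees=True).as_matrix()
    d=T[:3,:3].T@(np.array([x,y,z])-T[:3,3]); w=Ro.from_matrix(T[:3,:3].T@R).as_rotvec()
    o=bot.get_obs(); print('t',round(o['time'],2),'pos',o['ee_pos'].round(4),'rot',o['tcp_rot'].round(2),'q6',o['q'][5].round(1))
    print('shift',d.round(4),'turn',w.round(4),'rows',round(max(np.linalg.norm(d)/.05,np.degrees(np.linalg.norm(w))/8.59),1))
if __name__=='__main__': plan(*map(float,sys.argv[1:]))
E
python3 go.py 0.46 -0.2 0.22 -25
```

```text
t 0.15 pos [0.1279 0.5347 0.2307] rot [-1.800e+02  6.000e-02  7.655e+01] q6 90.0
shift [-0.6373  0.4939  0.0114] turn [9.0000e-04 8.0000e-04 1.7724e+00] rows 16.1
```

```bash
python3 -m creep '[[-0.637,0.494,0.011,0,0,1.772,1],[-0.637,0.494,0.011,0,0,1.772,1],[-0.637,0.494,0.011,0,0,1.772,1],[-0.637,0.494,0.011,0,0,1.772,1],[-0.637,0.494,0.011,0,0,1.772,1],[-0.637,0.494,0.011,0,0,1.772,1],[-0.637,0.494,0.011,0,0,1.772,1],[-0.637,0.494,0.011,0,0,1.772,1]]'; python3 go.py 0.46 -0.2 0.22 -25
```

```text
time: 0.95
ee_pos: [0.2929, 0.1687, 0.2258]
tcp_rot: [-180.0, -0.0, 7.5]
wrist_force: [1.2, 0.7, 0.7]
opening: 0.0855
t 0.95 pos [0.2929 0.1687 0.2258] rot [-1.7998e+02 -4.0000e-02  7.4800e+00] q6 112.5
shift [0.1176 0.3873 0.0058] turn [-5.000e-04 -6.000e-04  5.669e-01] rows 8.1
```

```bash
python3 -m creep '[[0.118,0.387,0.006,0,0,0.567,1],[0.118,0.387,0.006,0,0,0.567,1],[0.118,0.387,0.006,0,0,0.567,1],[0.118,0.387,0.006,0,0,0.567,1],[0.118,0.387,0.006,0,0,0.567,1],[0.118,0.387,0.006,0,0,0.567,1],[0.118,0.387,0.006,0,0,0.567,1],[0.118,0.387,0.006,0,0,0.567,1]]'; python3 -m creep '[[0,0,0,0,0,0,1],[0,0,0,0,0,0,1]]'; python3 - <<'E'
from h import *
import pickle
T=toolT(); im=optics.camera('wrist'); cv2.imwrite('pics/w1.png',im[:,:,::-1]); pickle.dump(T,open('w1.pkl','wb')); print(T.round(4))
E
```

```text
time: 1.75
ee_pos: [0.4605, -0.195, 0.2197]
tcp_rot: [-180.0, -0.0, -24.7]
wrist_force: [1.6, 1.2, 0.0]
opening: 0.0855
time: 1.95
ee_pos: [0.46, -0.1935, 0.2189]
tcp_rot: [-180.0, 0.1, -24.8]
wrist_force: [-0.1, 0.6, 0.2]
opening: 0.0851
[[ 9.077e-01 -4.197e-01 -2.000e-03  4.600e-01]
 [-4.197e-01 -9.077e-01  1.000e-03 -1.935e-01]
 [-2.300e-03 -1.000e-04 -1.000e+00  2.189e-01]
 [ 0.000e+00  0.000e+00  0.000e+00  1.000e+00]]
```

View pics/w1.png

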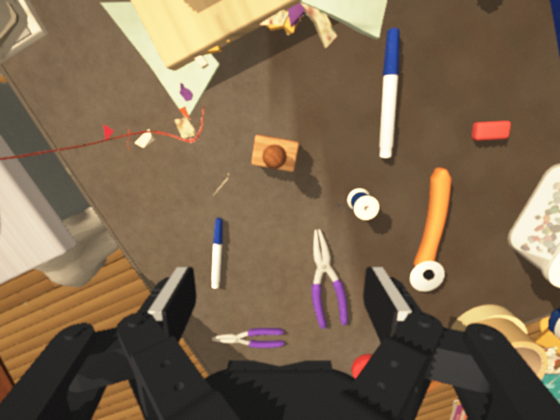

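The wrist view shows the stamp (274,153), large marker (390,95), cutter (430,230), large pliers (328,280), small marker (217,252), small pliers (250,338) and a spool (363,205). Now a crop and masks.

```bash
python3 - <<'E'
from h import *
import pickle
np.set_printoptions(precision=4,suppress=True)
im=cv2.imread('pics/w1.png'); c=cam('wrist',pickle.load(open('w1.pkl','rb')))
cv2.imwrite('pics/w1a.png',cv2.resize(im[120:190,230:320],None,fx=8,fy=8,interpolation=cv2.INTER_CUBIC))
cv2.imwrite('pics/w1b.png',cv2.resize(im[155:335,290:460],None,fx=3.3,fy=3.3,interpolation=cv2.INTER_CUBIC))
hsv=cv2.cvtColor(im,cv2.COLOR_BGR2HSV)
def blobs(name,lo,hi,box,amin=60):
    x0,y0,x1,y1=box; m=cv2.inRange(hsv,lo,hi); M=np.zeros_like(m); M[y0:y1,x0:x1]=m[y0:y1,x0:x1]
    for k in cv2.findContours(M,cv2.RETR_EXTERNAL,cv2.CHAIN_APPROX_NONE)[0]:
        if cv2.contourArea(k)>amin: print(name,cv2.contourArea(k),'rect',[np.round(v,1) for v in cv2.minAreaRect(k)]); 
blobs('stamp',(5,90,60),(20,255,255),(240,125,310,180))
blobs('cutter',(5,160,120),(20,255,255),(400,160,460,290))
blobs('purple',(120,80,50),(150,255,255),(300,260,360,335),30)
blobs('white',(0,0,150),(180,60,255),(370,60,410,165))
blobs('blue',(100,120,50),(125,255,255),(370,20,410,85))
blobs('head',(0,0,120),(180,70,255),(405,255,450,295))
blobs('nose',(0,0,95),(180,60,255),(305,220,335,290),30)
E
```

```text
stamp 3726.0 rect [array([274.5, 152. ]), array([54., 69.]), np.float64(90.0)]
cutter 1760.5 rect [array([434. , 217.3]), array([ 23.9, 101.4]), np.float64(11.2)]
purple 291.0 rect [array([318.1, 306. ]), array([43.3,  9.3]), np.float64(81.9)]
purple 289.5 rect [array([341.4, 301.9]), array([44.3,  9.4]), np.float64(78.7)]
white 937.5 rect [array([387.7, 115.4]), array([13.9, 83.5]), np.float64(3.4)]
blue 520.0 rect [array([391.7,  50.6]), array([13.5, 45.6]), np.float64(3.8)]
head 771.0 rect [array([426.9, 275.7]), array([28.5, 35.4]), np.float64(71.6)]
nose 379.0 rect [array([324. , 257.1]), array([21., 54.]), np.float64(1.2)]
```

View pics/w1a.png

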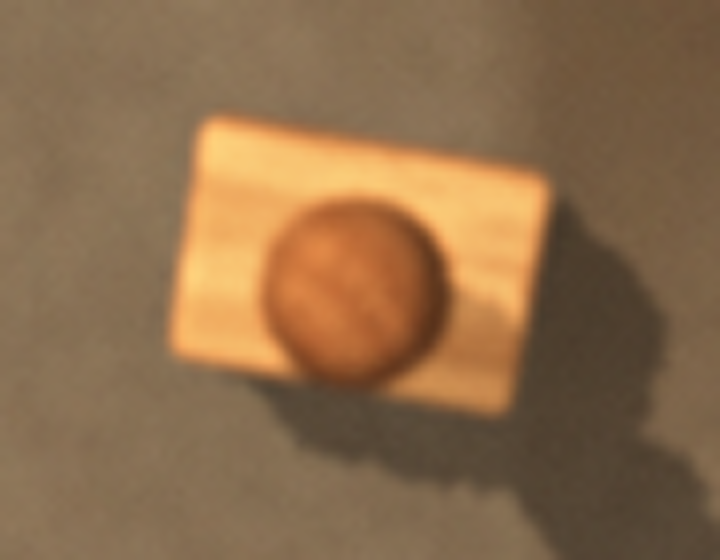

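View pics/w1b.png

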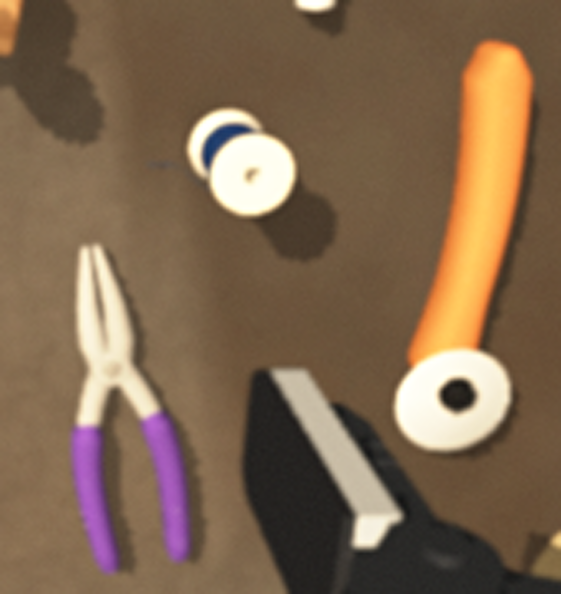

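```bash
python3 - <<'E'
from h import *
import pickle
np.set_printoptions(precision=4,suppress=True)
c=cam('wrist',pickle.load(open('w1.pkl','rb'))); ct=cam('top')
up=lambda p,s,o:(np.array(p,float)+.5)/s-.5+np.array(o)
w=onz(c,up([(205,118),(552,178),(508,415),(173,352)],8,(230,120)),.024)
print('stamp',w,w.mean(0),[np.linalg.norm(w[i]-w[(i+1)%4]).round(4) for i in range(4)])
for i,j in((0,1),(3,2),(3,0),(2,1)): e=w[j]-w[i]; print(np.degrees(np.arctan2(e[1],e[0])))
B=lambda p:up(p,3.3,(290,155)); TR=lambda p:up(p,3.1,(250,120))
# height by wrist+top
print('knob',tri(c,up([(355,290)],8,(230,120)),ct,TR([(266,317)])))
print('stamp corners', tri(c,up([(205,118),(552,178),(508,415),(173,352)],8,(230,120)),ct,TR([(262,288),(296,310),(264,360),(231,337)])[[1,2,3,0]]))
print('pl nose/hA/hB',tri(c,B([(91,246),(180,558),(111,569)]),ct,TR([(396,315),(574,332),(568,370)])))
print(onz(c,B([(91,246),(180,558),(111,569)]),.007))
print('cut tail/hub',tri(c,B([(497,42),(458,395)]),ct,TR([(370,128),(522,185)])))
print('mk',tri(c,[(393,28),(386,157)],ct,TR([(180,137),(327,191)])))
print(onz(c,[(393,28),(386,157)],.008))
print('head c',onz(c,B([(454,399)]),.0235), 'tail',onz(c,B([(500,42)]),.012))
# handle cross-sections
print('handle edges',onz(c,B([(465,150),(522,150),(445,250),(512,250),(420,340),(487,330)]),.0105))
E
```

```text
stamp [[ 0.4588 -0.129   0.024 ]
 [ 0.4993 -0.1566  0.024 ]
 [ 0.4801 -0.1846  0.024 ]
 [ 0.4403 -0.1563  0.024 ]] [ 0.4696 -0.1566  0.024 ] [np.float64(0.049), np.float64(0.0339), np.float64(0.0488), np.float64(0.033)]
-34.36466011943208
-35.48158119620034
55.8185776572657
55.5974126622727
knob [[ 0.4703 -0.1558  0.0574  0.0009]]
stamp corners [[ 0.4648 -0.1479  0.1518  0.0466]
 [ 0.5062 -0.2001 -0.4028  0.0048]
 [ 0.4682 -0.152   0.0594  0.0577]
 [ 0.4673 -0.1394  0.1943  0.0025]]
pl nose/hA/hB [[ 0.4781 -0.2727  0.0027  0.0032]
 [ 0.4581 -0.4241  0.0073  0.0038]
 [ 0.4268 -0.4175  0.0055  0.0012]]
[[ 0.4772 -0.2696  0.007 ]
 [ 0.4564 -0.4232  0.007 ]
 [ 0.4266 -0.4159  0.007 ]]
cut tail/hub [[ 0.6491 -0.262  -0.0046  0.0008]
 [ 0.5879 -0.387   0.0176  0.0007]]
mk [[ 0.6425 -0.092   0.0002  0.0034]
 [ 0.5903 -0.2201  0.0007  0.0022]]
[[ 0.6379 -0.0916  0.008 ]
 [ 0.5872 -0.218   0.008 ]]
head c [[ 0.584  -0.3835  0.0235]] tail [[ 0.6427 -0.2562  0.012 ]]
handle edges [[ 0.6204 -0.2913  0.0105]
 [ 0.6402 -0.3004  0.0105]
 [ 0.6022 -0.3276  0.0105]
 [ 0.6263 -0.3387  0.0105]
 [ 0.5822 -0.3613  0.0105]
 [ 0.6082 -0.3685  0.0105]]
```

Stamp: block top measures 49 × 33.5 mm and the knob top 57 mm, both as described. Its centre is (0.470,-0.156) and the jaws go at yaw 55.3°.

```bash
python3 go.py 0.4698 -0.1563 0.10 55.3
```

```text
t 2.0 pos [ 0.4599 -0.1927  0.2195] rot [-1.7999e+02  8.0000e-02 -2.4740e+01] q6 92.0
shift [-0.0061 -0.0371  0.1195] turn [-1.0000e-03  1.0000e-03 -1.3969e+00] rows 9.3
```

```bash
python3 -m creep '[[-0.006,-0.037,0.06,0,0,-1.396,0.75],[-0.006,-0.037,0.06,0,0,-1.396,0.75],[-0.006,-0.037,0.06,0,0,-1.396,0.75],[-0.006,-0.037,0.06,0,0,-1.396,0.75],[-0.006,-0.037,0.12,0,0,-1.396,0.75],[-0.006,-0.037,0.12,0,0,-1.396,0.75],[-0.006,-0.037,0.12,0,0,-1.396,0.75],[-0.006,-0.037,0.12,0,0,-1.396,0.75]]';python3 -m creep '[[0,0,0,0,0,-0.195,0.75],[0,0,0,0,0,-0.195,0.75],[0,0,0,0,0,-0.195,0.75],[0,0,0,0,0,-0.195,0.75]]'; python3 go.py 0.4698 -0.1563 0.009 55.3
```

```text
time: 2.8
ee_pos: [0.4696, -0.1551, 0.1]
tcp_rot: [-180.0, -0.0, 44.5]
wrist_force: [0.1, -0.2, 0.5]
opening: 0.0643
time: 3.2
ee_pos: [0.4702, -0.1557, 0.1004]
tcp_rot: [180.0, -0.0, 55.2]
wrist_force: [-0.2, 0.0, 0.2]
opening: 0.064
t 3.2 pos [ 0.4702 -0.1557  0.1004] rot [ 1.7995e+02 -2.0000e-02  5.5210e+01] q6 16.5
shift [-0.0007 -0.0001  0.0914] turn [ 0.0008 -0.0003 -0.0016] rows 1.8
```

Descend, then close.

```bash
python3 -m creep '[[-0.0007,0,0.03,0,0,0,0.75],[-0.0007,0,0.06,0,0,0,0.75],[-0.0007,0,0.08,0,0,0,0.75],[-0.0007,0,0.0914,0,0,0,0.75],[-0.0007,0,0.0914,0,0,0,0.75]]';python3 -m creep '[[0,0,0,0,0,0,0.2],[0,0,0,0,0,0,0.2],[0,0,0,0,0,0,0.2],[0,0,0,0,0,0,0.2],[0,0,0,0,0,0,0.2],[0,0,0,0,0,0,0.2]]' 40; python3 - <<'E'
from h import *
print(bot.get_obs()['wrist_force'])
E
```

```text
time: 3.7
ee_pos: [0.469, -0.1566, 0.0074]
tcp_rot: [-179.9, 0.0, 55.2]
wrist_force: [-0.4, 0.2, -0.4]
opening: 0.0641
time: 4.3
ee_pos: [0.4708, -0.1575, 0.01]
tcp_rot: [179.9, -0.1, 55.2]
wrist_force: [0.3, 0.5, 7.2]
opening: 0.033
[0.28736847 0.49460372 7.17822069]
```

```bash
python3 -m creep '[[0,0,-0.05,0,0,0,0.2],[0,0,-0.10,0,0,0,0.2],[0,0,-0.15,0,0,0,0.2],[0,0,-0.19,0,0,0,0.2]]'; python3 go.py 0.60 0.07 0.2 2
```

```text
time: 4.7
ee_pos: [0.47, -0.1572, 0.2021]
tcp_rot: [179.8, -0.0, 55.2]
wrist_force: [1.0, -0.1, 0.2]
opening: 0.0332
t 4.7 pos [ 0.47   -0.1572  0.2021] rot [ 1.7984e+02 -4.0000e-02  5.5230e+01] q6 16.3
shift [ 0.2608 -0.0228  0.0022] turn [ 0.0022 -0.002   0.929 ] rows 6.2
```

```bash
python3 go.py 0.55 0.2 0.22 2
```

```text
t 4.7 pos [ 0.47   -0.1572  0.2021] rot [ 1.7984e+02 -4.0000e-02  5.5230e+01] q6 16.3
shift [ 0.3391 -0.138  -0.018 ] turn [ 0.0022 -0.002   0.929 ] rows 7.3
```

```bash
python3 -m creep '[[0.339,-0.138,-0.018,0.002,0,0.929,0.2],[0.339,-0.138,-0.018,0.002,0,0.929,0.2],[0.339,-0.138,-0.018,0.002,0,0.929,0.2],[0.339,-0.138,-0.018,0.002,0,0.929,0.2],[0.339,-0.138,-0.018,0.002,0,0.929,0.2],[0.339,-0.138,-0.018,0.002,0,0.929,0.2],[0.339,-0.138,-0.018,0.002,0,0.929,0.2],[0.339,-0.138,-0.018,0.002,0,0.929,0.2]]';python3 -m creep '[[0,0,0,0,0,0,0.2],[0,0,0,0,0,0,0.2]]'; python3 - <<'E'
from h import *
import pickle
T=toolT(); im=optics.camera('wrist'); cv2.imwrite('pics/w2.png',im[:,:,::-1]); pickle.dump(T,open('w2.pkl','wb')); print(T.round(4))
E
```

```text
time: 5.5
ee_pos: [0.55, 0.2021, 0.2172]
tcp_rot: [-179.9, -0.0, 1.7]
wrist_force: [0.8, -0.3, -0.3]
opening: 0.0329
time: 5.7
ee_pos: [0.5497, 0.201, 0.2163]
tcp_rot: [-179.9, 0.1, 2.1]
wrist_force: [-0.1, 0.5, 0.7]
opening: 0.0331
[[ 0.9993  0.0372 -0.0014  0.5497]
 [ 0.0372 -0.9993  0.0013  0.201 ]
 [-0.0014 -0.0014 -1.      0.2163]
 [ 0.      0.      0.      1.    ]]
```

View pics/w2.png

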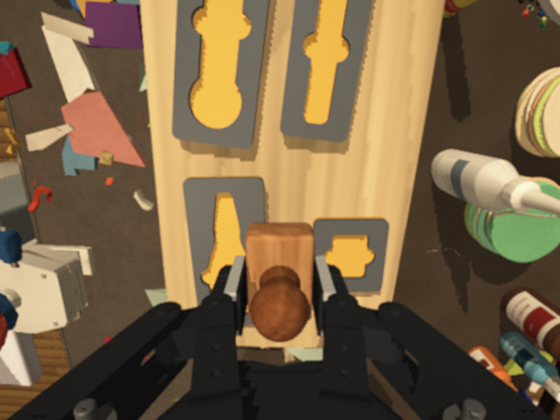

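The view shows the stamp held upright in the jaws (280,270), with the stamp insert at (350,257), cutter insert (222,65), marker insert (325,65) and pliers insert (225,240). Now I'll measure the stamp insert and the held stamp.

```bash
python3 - <<'E'
from h import *
import pickle
np.set_printoptions(precision=4,suppress=True)
im=cv2.imread('pics/w2.png'); T=pickle.load(open('w2.pkl','rb')); c=cam('wrist',T)
v=im[205:350,230:400].copy()
b=cv2.resize(v,None,fx=4,fy=4,interpolation=cv2.INTER_CUBIC)
for zt in(.0095-.024,.0095):
  P=np.array([[x,y,zt,1] for x,y in((-.017,-.025),(.017,-.025),(.017,.025),(-.017,.025))])@T.T
  for u in proj(c,P[:,:3]): cv2.circle(b,tuple(int(q) for q in (u-(230,205)+.5)*4),4,(255,0,255),1)
w=onz(cam('top'),[(0,0)],0)
cv2.imwrite('pics/w2a.png',b)
cv2.imwrite('pics/w2b.png',cv2.resize(im[0:160,160:380],None,fx=3.6,fy=3.6,interpolation=cv2.INTER_CUBIC))
E
```

```text
(no output)
```

View pics/w2a.png

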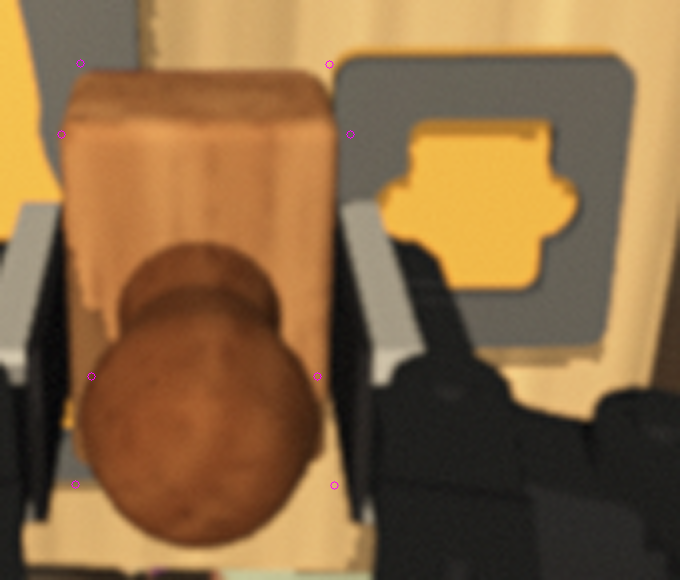

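View pics/w2b.png

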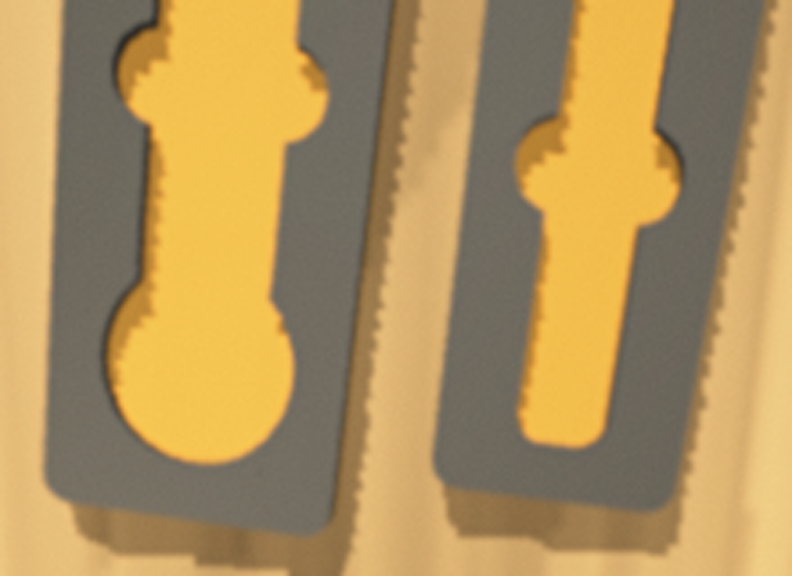

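The held stamp looks a few mm lower in the jaws than I expected. I'll check with the scene camera.

```bash
python3 - <<'E'
from h import *
T=toolT()
for n in('scene','top'):
    im=optics.camera(n)[:,:,::-1]; c=cam(n); u=proj(c,[T[:3,3]])[0]; print(n,u)
    x,y=int(u[0]),int(u[1]); b=im[max(0,y-50):y+50,max(0,x-65):x+65]; x0,y0=max(0,x-65),max(0,y-50)
    b=cv2.resize(b,None,fx=6,fy=6,interpolation=cv2.INTER_CUBIC)
    for zt in(-.015,.009,.0):
      P=np.array([[a,e,zt,1] for a,e in((-.017,-.025),(.017,-.025),(.017,.025),(-.017,.025))])@T.T
      for q in proj(c,P[:,:3]): cv2.circle(b,tuple(int(k) for k in (q-(x0,y0)+.5)*6),4,(255,0,255) if zt else (0,255,0),1)
    cv2.imwrite(f'pics/h_{n}.png',b)
E
```

```text
scene [241.1671419  125.74163651]
top [185.51793229 179.19193972]
```

View pics/h_scene.png

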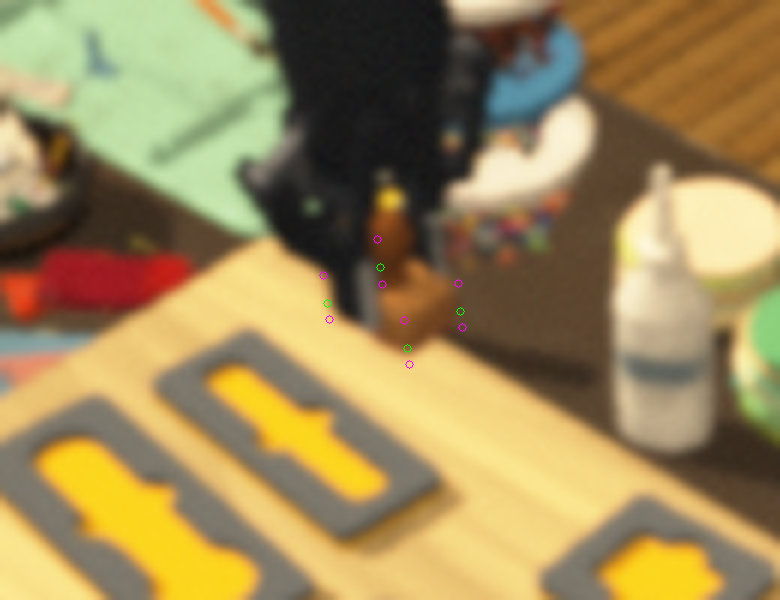

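View pics/h_top.png

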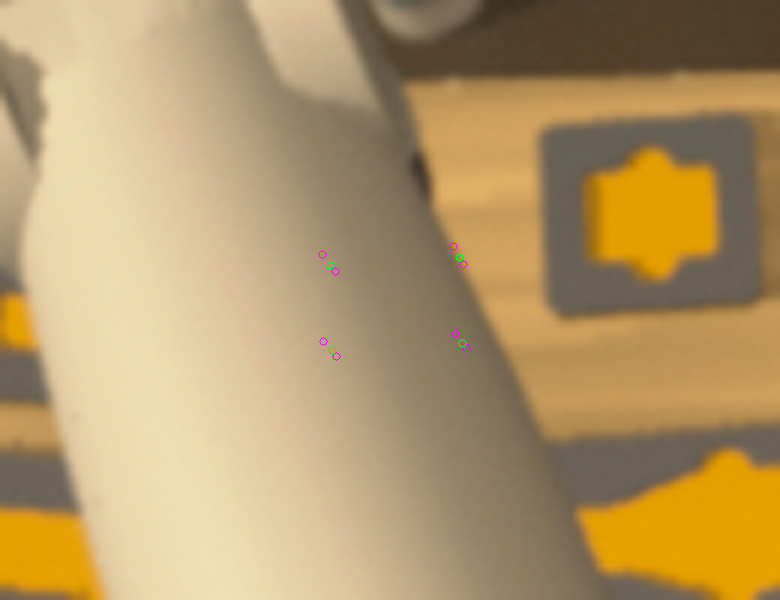

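```bash
python3 - <<'E'
from h import *
import pickle
np.set_printoptions(precision=4,suppress=True)
c=cam('wrist',pickle.load(open('w2.pkl','rb')));ct=cam('top')
up=lambda p,s,o:(np.array(p,float)+.5)/s-.5+np.array(o)
A=lambda p:up(p,4,(230,205)); Bq=lambda p:up(p,3.6,(160,0)); TL=lambda p:up(p,3.6,(80,130))
w=onz(c,A([(334,56),(636,56),(606,350)]),.04); print('stamp slab far/left.. ',w,np.linalg.norm(w[0]-w[1]),np.linalg.norm(w[1]-w[2]),'ctr',(w[0]+w[2])/2)
e=w[2]-w[1];print(np.degrees(np.arctan2(e[1],e[0])), np.degrees(np.arctan2(*(w[1]-w[0])[[1,0]])))
f=onz(c,A([(411,136),(549,136),(534,290)]),.034); print('floor',f)
# tri stamp corners: wrist (TL=img) = world (low x, high y); top crop: low x high y = bottom-left
print('tri',tri(c,A([(334,56),(636,56),(606,350)]),ct,TL([(477,186),(470,72),(595,65)])))
# cutter round: contact points of round on floor
print('round', onz(c,Bq([(202,371)]),.034), 'slab bottom corners cutter',onz(c,Bq([(44,497),(331,538)]),.04),'marker',onz(c,Bq([(433,485),(672,514)]),.04))
m=onz(c,Bq([(520,440),(606,448)]),.034);print('marker slot end',m, m.mean(0))
m=onz(c,Bq([(160,100),(285,110)]),.034);print(m)
E
```

```text
stamp slab far/left..  [[0.5884 0.1687 0.04  ]
 [0.6751 0.172  0.04  ]
 [0.6811 0.0742 0.04  ]] 0.08684957720340605 0.0980643578456907 ctr [0.6347 0.1214 0.04  ]
-86.52757525058253 2.2091186795082964
floor [[0.614  0.1421 0.034 ]
 [0.6554 0.1437 0.034 ]
 [0.6576 0.0912 0.034 ]]
tri [[0.5914 0.1647 0.0304 0.0036]
 [0.6797 0.1693 0.032  0.0024]
 [0.6805 0.0752 0.0417 0.0003]]
round [[0.479  0.2901 0.034 ]] slab bottom corners cutter [[0.4328 0.2535 0.04  ]
 [0.5172 0.2446 0.04  ]] marker [[0.5467 0.2609 0.04  ]
 [0.6172 0.2554 0.04  ]]
marker slot end [[0.5717 0.2744 0.034 ]
 [0.5971 0.2731 0.034 ]] [0.5844 0.2738 0.034 ]
[[0.4692 0.3592 0.034 ]
 [0.503  0.3579 0.034 ]]
```

```bash
python3 go.py 0.6355 0.121 0.09 2.4
```

```text
t 5.85 pos [0.5498 0.199  0.2168] rot [-1.7991e+02  3.0000e-02  1.9500e+00] q6 107.9
shift [0.0831 0.081  0.1267] turn [-0.0016  0.0006 -0.0079] rows 3.4
```

```bash
python3 -m creep '[[0.083,0.081,0.03,0,0,-0.008,0.2],[0.083,0.081,0.08,0,0,-0.008,0.2],[0.083,0.081,0.1,0,0,-0.008,0.2],[0.083,0.081,0.127,0,0,-0.008,0.2],[0.083,0.081,0.127,0,0,-0.008,0.2],[0.083,0.081,0.127,0,0,-0.008,0.2]]'; python3 - <<'E'
from h import *
o=[bot.get_obs() for _ in range(1)][0]; print(o['ee_pos'],o['wrist_force'])
im=optics.camera('wrist'); T=toolT(); b=cv2.resize(im[190:380,200:370,::-1],None,fx=3.1,fy=3.1,interpolation=cv2.INTER_CUBIC); cv2.imwrite('pics/w3.png',b)
s=optics.camera('scene'); cv2.imwrite('pics/s3.png',cv2.resize(s[100:200,220:340,::-1],None,fx=6,fy=6,interpolation=cv2.INTER_CUBIC))
E
```

```text
time: 6.45
ee_pos: [0.6351, 0.1213, 0.0903]
tcp_rot: [-179.9, 0.1, 2.4]
wrist_force: [-0.5, 0.3, -0.1]
opening: 0.0331
[0.63505438 0.12125461 0.09028589] [-0.49915381  0.33820104 -0.10208894]
```

View pics/w3.png

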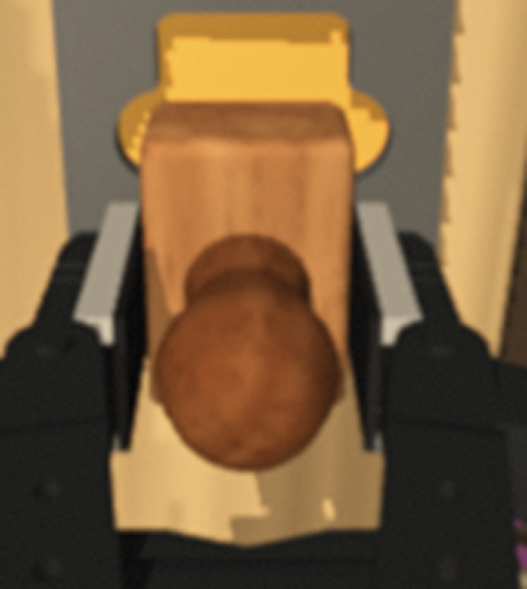

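View pics/s3.png

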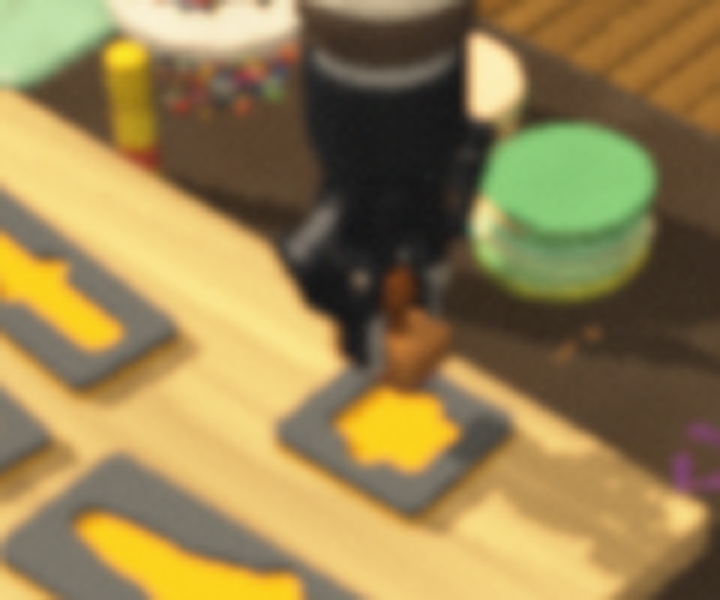

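```bash
python3 -m creep '[[0,0,0.015,0,0,0,0.2],[0,0,0.03,0,0,0,0.2],[0,0,0.033,0,0,0,0.2],[0,0,0.036,0,0,0,0.2],[0,0,0.036,0,0,0,0.2]]'; python3 -m creep '[[0,0,0.003,0,0,0,0.2],[0,0,0.003,0,0,0,0.2]]';python3 -m creep '[[0,0,0.002,0,0,0,0.2],[0,0,0.002,0,0,0,0.2]]'
```

```text
time: 7.05
ee_pos: [0.6352, 0.1223, 0.0528]
tcp_rot: [-179.9, 0.1, 2.5]
wrist_force: [-0.2, -0.1, -1.4]
opening: 0.0329
time: 7.25
ee_pos: [0.6355, 0.1223, 0.0502]
tcp_rot: [-179.9, 0.0, 2.5]
wrist_force: [-0.7, -0.2, -0.2]
opening: 0.0327
time: 7.45
ee_pos: [0.6354, 0.1222, 0.0482]
tcp_rot: [-179.9, 0.1, 2.5]
wrist_force: [-0.2, 0.1, -0.1]
opening: 0.0332
```

```bash
python3 -m creep '[[0,0.001,0.002,0,0,0,0.2],[0,0.001,0.002,0,0,0,0.2]]';python3 -m creep '[[0,0,0.002,0,0,0,0.2],[0,0,0.002,0,0,0,0.2]]'; python3 - <<'E'
from h import *
im=optics.camera('wrist'); b=cv2.resize(im[190:380,200:370,::-1],None,fx=3.1,fy=3.1,interpolation=cv2.INTER_CUBIC); cv2.imwrite('pics/w4.png',b)
E
```

```text
time: 7.65
ee_pos: [0.6354, 0.1211, 0.046]
tcp_rot: [-179.9, 0.1, 2.5]
wrist_force: [0.2, -0.3, -0.5]
opening: 0.0331
time: 7.85
ee_pos: [0.6355, 0.1212, 0.0442]
tcp_rot: [-179.9, 0.0, 2.5]
wrist_force: [0.1, 0.2, -0.7]
opening: 0.0331
```

View pics/w4.png

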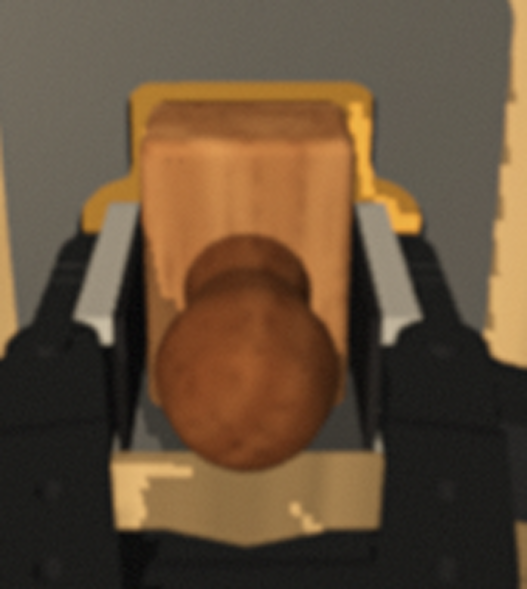

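```bash
python3 -m creep '[[0.0005,0,0.0015,0,0,0,0.2],[0.0005,0,0.0015,0,0,0,0.2]]';python3 -m creep '[[0,0,0.0015,0,0,0,0.2],[0,0,0.0015,0,0,0,0.2]]'
```

```text
time: 8.1
ee_pos: [0.6359, 0.1213, 0.0441]
tcp_rot: [-179.9, 0.0, 2.5]
wrist_force: [-4.4, -0.5, 9.0]
opening: 0.0327
time: 8.3
ee_pos: [0.6359, 0.1213, 0.044]
tcp_rot: [-179.9, -0.0, 2.5]
wrist_force: [-7.7, -0.4, 18.6]
opening: 0.0325
```

Contact came at TCP z 0.044, as expected for a flat stamp on the floor (0.034 + 0.010). Release and lift.

```bash
python3 -m creep '[[0,0,-0.0025,0,0,0,0.2],[0,0,-0.0025,0,0,0,0.65],[0,0,-0.0025,0,0,0,0.65],[0,0,-0.0025,0,0,0,0.65],[0,0,-0.0025,0,0,0,0.65],[0,0,-0.05,0,0,0,0.65],[0,0,-0.1,0,0,0,0.65],[0,0,-0.14,0,0,0,0.65]]'; python3 - <<'E'
from h import *
T=toolT(); im=optics.camera('wrist'); cv2.imwrite('pics/w5.png',im[:,:,::-1])
E
python3 go.py 0.614 -0.155 0.12 -21
```

```text
time: 9.1
ee_pos: [0.6361, 0.121, 0.1839]
tcp_rot: [-179.9, -0.0, 2.5]
wrist_force: [0.1, 0.5, -0.4]
opening: 0.0559
t 9.15 pos [0.6376 0.1213 0.1911] rot [-179.82   -0.5     2.46] q6 98.3
shift [-0.0361  0.2753  0.0699] turn [-0.0048 -0.0079  0.4095] rows 5.7
```

View pics/w5.png

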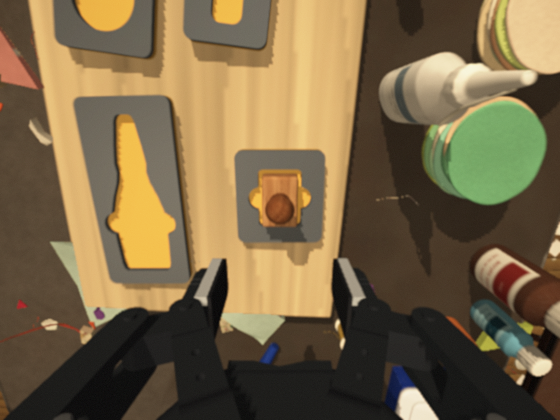

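The stamp sits upright inside its cut-out at (280,197). Next is the large marker.

```bash
python3 -m creep '[[-0.036,0.275,0.03,0,0,0.417,0.6],[-0.036,0.275,0.03,0,0,0.417,0.6],[-0.036,0.275,0.03,0,0,0.417,0.6],[-0.036,0.275,0.03,0,0,0.417,0.6],[-0.036,0.275,0.05,0,0,0.417,0.6],[-0.036,0.275,0.07,0,0,0.417,0.6],[-0.036,0.275,0.07,0,0,0.417,0.6],[-0.036,0.275,0.07,0,0,0.417,0.6]]'; python3 - <<'E'
from h import *
import pickle
T=toolT(); im=optics.camera('wrist'); cv2.imwrite('pics/w6.png',im[:,:,::-1]); pickle.dump(T,open('w6.pkl','wb')); print(T.round(4))
E
python3 go.py 0.6133 -0.155 0.0045 -21.5
```

```text
time: 9.95
ee_pos: [0.6113, -0.1557, 0.11]
tcp_rot: [-179.9, 0.2, -21.5]
wrist_force: [1.1, -0.0, 1.0]
opening: 0.0512
[[ 0.9303 -0.3669 -0.0025  0.6113]
 [-0.3669 -0.9303  0.0023 -0.1557]
 [-0.0032 -0.0012 -1.      0.11  ]
 [ 0.      0.      0.      1.    ]]
t 10.0 pos [ 0.612  -0.1549  0.1111] rot [-1.7991e+02  9.0000e-02 -2.1450e+01] q6 97.2
shift [ 0.0014 -0.0003  0.1066] turn [-0.0015  0.0015  0.0009] rows 2.1
```

View pics/w6.png

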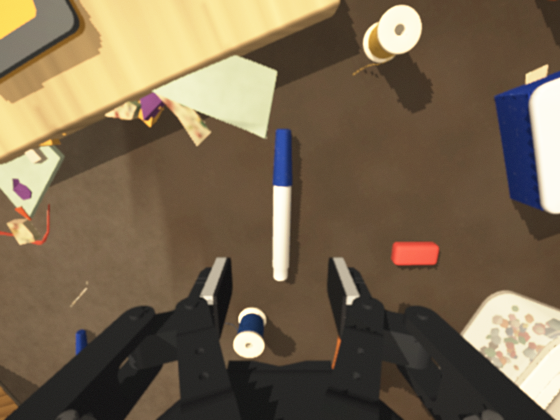

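```bash
python3 - <<'E'
from h import *
import pickle
np.set_printoptions(precision=4,suppress=True)
c=cam('wrist',pickle.load(open('w6.pkl','rb'))); c1=cam('wrist',pickle.load(open('w1.pkl','rb')))
im=cv2.imread('pics/w6.png'); hsv=cv2.cvtColor(im,cv2.COLOR_BGR2HSV)
m=cv2.inRange(hsv,(100,120,50),(125,255,255))|cv2.inRange(hsv,(0,0,150),(180,70,255)); M=np.zeros_like(m); M[120:290,262:302]=m[120:290,262:302]
k=max(cv2.findContours(M,cv2.RETR_EXTERNAL,cv2.CHAIN_APPROX_NONE)[0],key=cv2.contourArea); r=cv2.minAreaRect(k); b=cv2.boxPoints(r); print(r,b)
b=b[np.argsort(b[:,1])]; e=np.array([b[:2].mean(0),b[2:].mean(0)])
P=onz(c,e,.008); d=P[0]-P[1]; print(P,P.mean(0),np.linalg.norm(d),np.degrees(np.arctan2(d[1],d[0])))
print(tri(c,e,c1,[(393,28),(386,157)]))
E
```

```text
((281.5946350097656, 204.51026916503906), (18.066282272338867, 151.11549377441406), 0.9877604246139526) [[271.2603 279.9011]
 [273.8654 128.808 ]
 [291.929  129.1195]
 [289.3239 280.2125]]
[[ 0.638  -0.0925  0.008 ]
 [ 0.5857 -0.2201  0.008 ]] [ 0.6118 -0.1563  0.008 ] 0.13788154279190926 67.70293633029678
[[ 0.6378 -0.092   0.0084  0.001 ]
 [ 0.5864 -0.2173  0.0121  0.001 ]]
```

```bash
python3 -m creep '[[0,0.001,0.04,0,0,0.012,0.6],[0,0.001,0.075,0,0,0.012,0.6],[0,0.001,0.095,0,0,0.012,0.6],[0,0.001,0.1055,0,0,0.012,0.6],[0,0.001,0.1055,0,0,0.012,0.6],[0,0.001,0.1055,0,0,0.012,0.6]]';python3 -m creep '[[0,0,0,0,0,0,0],[0,0,0,0,0,0,0],[0,0,0,0,0,0,0],[0,0,0,0,0,0,0],[0,0,0,0,0,0,0],[0,0,0,0,0,0,0],[0,0,0,0,0,0,0]]' 30
```

```text
time: 10.6
ee_pos: [0.6125, -0.1555, 0.0071]
tcp_rot: [-179.9, -0.0, -22.1]
wrist_force: [0.3, -0.1, 0.1]
opening: 0.0512
time: 11.3
ee_pos: [0.6121, -0.156, 0.0066]
tcp_rot: [-179.9, -0.0, -22.1]
wrist_force: [-0.7, 1.2, 6.1]
opening: 0.014
```

```bash
python3 -m creep '[[0,0,-0.02,0,0,0,0],[0,0,-0.06,0,0,0,0],[0,0,-0.1,0,0,0,0],[0,0,-0.12,0,0,0,0],[0,0,-0.12,0,0,0,0]]'; python3 - <<'E'
from h import *
import pickle
T=toolT(); im=optics.camera('wrist'); cv2.imwrite('pics/w7.png',im[:,:,::-1]); pickle.dump(T,open('w7.pkl','wb'))
E
python3 go.py 0.589 0.344 0.13 -4.6
```

```text
time: 11.8
ee_pos: [0.6131, -0.1566, 0.1295]
tcp_rot: [-179.9, -0.3, -22.1]
wrist_force: [1.0, 0.3, -0.0]
opening: 0.0139
t 11.85 pos [ 0.6123 -0.1564  0.127 ] rot [-1.7991e+02 -9.0000e-02 -2.2120e+01] q6 97.8
shift [-0.21   -0.4548 -0.0026] turn [-0.0013 -0.0018 -0.3058] rows 10.0
```

View pics/w7.png

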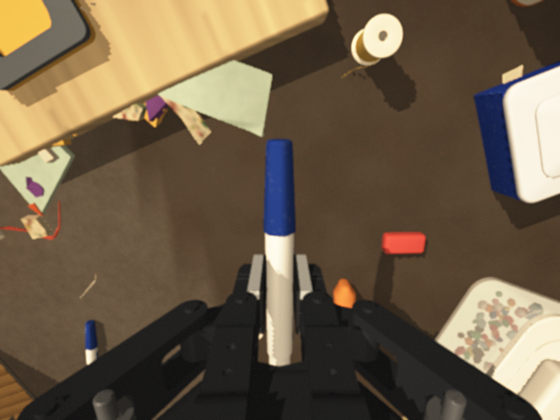

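Marker held. I'll measure its position in the hand and move over its insert.

```bash
python3 -m creep '[[-0.21,-0.455,-0.003,0,0,-0.308,0],[-0.21,-0.455,-0.003,0,0,-0.308,0],[-0.21,-0.455,-0.003,0,0,-0.308,0],[-0.21,-0.455,-0.003,0,0,-0.308,0],[-0.21,-0.455,-0.003,0,0,-0.308,0],[-0.21,-0.455,-0.003,0,0,-0.308,0],[-0.21,-0.455,-0.003,0,0,-0.308,0],[-0.21,-0.455,-0.003,0,0,-0.308,0]]';python3 go.py 0.59 0.343 0.12 -4.5; python3 - <<'E'
from h import *
im=cv2.imread('pics/w7.png'); hsv=cv2.cvtColor(im,cv2.COLOR_BGR2HSV)
m=cv2.inRange(hsv,(100,120,50),(125,255,255))|cv2.inRange(hsv,(0,0,150),(180,70,255)); M=np.zeros_like(m); M[130:380,262:296]=m[130:380,262:296]
k=max(cv2.findContours(M,cv2.RETR_EXTERNAL,cv2.CHAIN_APPROX_NONE)[0],key=cv2.contourArea); print(cv2.boundingRect(k), cv2.minAreaRect(k))
for v in(150,170,200,225,250,340,355):
    xs=np.where(M[v])[0]; print(v,xs.min(),xs.max(),end=' ; ')
c=cam('wrist',np.eye(4))
k=k[:,0]; e=[k[k[:,1].argmin()],k[k[:,1].argmax()]]; print(e, onz(c,e,-.002),onz(c,e,0.004))
E
```

```text
time: 12.65
ee_pos: [0.592, 0.2452, 0.1267]
tcp_rot: [-180.0, 0.2, -4.5]
wrist_force: [0.8, -0.1, 0.6]
opening: 0.0139
t 12.65 pos [0.592  0.2452 0.1267] rot [-1.7997e+02  1.7000e-01 -4.4700e+00] q6 116.9
shift [-0.0096 -0.0973  0.0068] turn [-0.0006  0.0029  0.0004] rows 2.0
(264, 139, 31, 227) ((279.0, 252.0), (226.0, 30.0), 90.0)
150 266 291 ; 170 266 292 ; 200 265 293 ; 225 264 294 ; 250 265 291 ; 340 267 290 ; 355 269 289 ; [array([277, 139], dtype=int32), array([273, 365], dtype=int32)] [[-0.00187437 -0.06929668 -0.002     ]
 [-0.00457483  0.06475304 -0.002     ]] [[-0.00192982 -0.06881049  0.004     ]
 [-0.00474618  0.07099232  0.004     ]]
```

```bash
python3 -m creep '[[-0.010,-0.0975,0.007,0,0,0,0],[-0.010,-0.0975,0.007,0,0,0,0],[-0.010,-0.0975,0.03,0,0,0,0],[-0.010,-0.0975,0.05,0,0,0,0],[-0.010,-0.0975,0.05,0,0,0,0]]';python3 - <<'E'
from h import *
import pickle
T=toolT(); im=optics.camera('wrist'); cv2.imwrite('pics/w8.png',im[:,:,::-1]); pickle.dump(T,open('w8.pkl','wb'))
im=optics.camera('scene'); cv2.imwrite('pics/s8.png',cv2.resize(im[90:190,140:270,::-1],None,fx=6,fy=6,interpolation=cv2.INTER_CUBIC))
E
python3 go.py 0.5896 0.3432 0.06 -4.5
```

```text
time: 13.15
ee_pos: [0.5883, 0.3408, 0.0733]
tcp_rot: [179.8, 0.4, -4.4]
wrist_force: [-0.6, -0.1, -0.3]
opening: 0.0141
t 13.25 pos [0.59   0.341  0.0776] rot [-1.7998e+02  1.7000e-01 -4.4800e+00] q6 124.5
shift [-0.0005 -0.0021  0.0176] turn [-0.0003  0.003   0.0003] rows 0.4
```

View pics/w8.png

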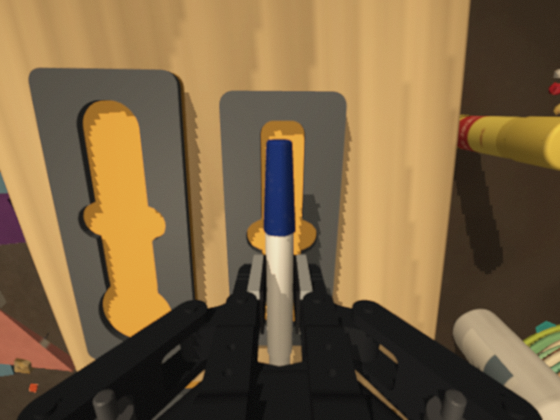

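View pics/s8.png

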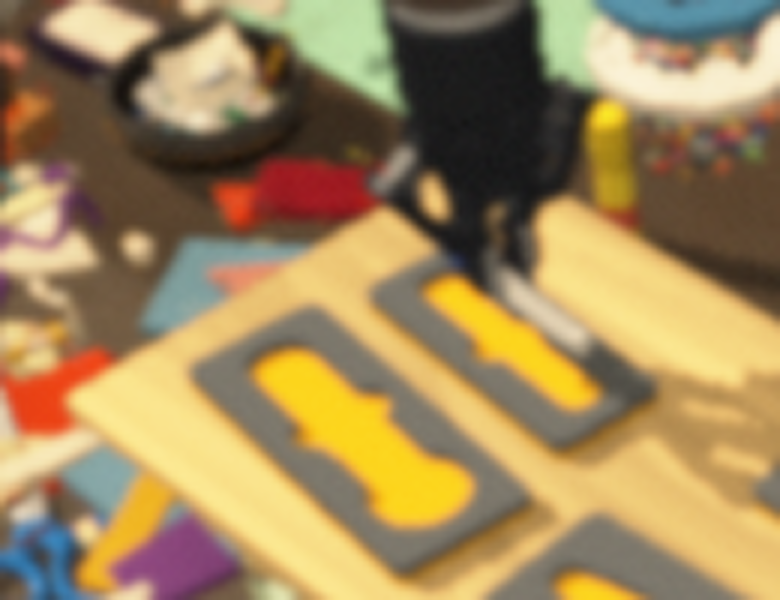

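```bash
python3 - <<'E'
from h import *
import pickle
np.set_printoptions(precision=4,suppress=True)
c=cam('wrist',pickle.load(open('w8.pkl','rb')))
w=onz(c,[(220,91),(347,92)],.04); print(w,np.linalg.norm(w[0]-w[1])); d=w[1]-w[0]; a=np.arctan2(d[1],d[0]); print(np.degrees(a)); m=w.mean(0); print('ctr',m+.088*np.array([np.sin(a),-np.cos(a),0]))
s=onz(c,[(262,123),(304,123)],.04); print(s, s.mean(0)+.072*np.array([np.sin(a),-np.cos(a),0]))
w=onz(c,[(30,70),(180,70)],.04);print('cutter',w); d=w[1]-w[0]; a=np.arctan2(d[1],d[0]); print(np.degrees(a),np.linalg.norm(d)); print(w.mean(0)+.103*np.array([np.sin(a),-np.cos(a),0]))
E
```

```text
[[0.5615 0.4356 0.04  ]
 [0.6316 0.4296 0.04  ]] 0.0702713478384519
-4.8276459929769615
ctr [0.5891 0.3449 0.04  ]
[[0.5832 0.4167 0.04  ]
 [0.607  0.4149 0.04  ]] [0.589  0.3441 0.04  ]
cutter [[0.457  0.4559 0.04  ]
 [0.5412 0.448  0.04  ]]
-5.334383622305946 0.08452714040285882
[0.4895 0.3494 0.04  ]
```

```bash
python3 -m creep '[[-0.0008,-0.002,0.012,0,0,0,0],[-0.0008,-0.002,0.02,0,0,0,0],[-0.0008,-0.002,0.026,0,0,0,0],[-0.0008,-0.002,0.030,0,0,0,0],[-0.0008,-0.002,0.030,0,0,0,0]]';python3 -m creep '[[0,0,0.002,0,0,0,0],[0,0,0.002,0,0,0,0]]';python3 -m creep '[[0,0,0.002,0,0,0,0],[0,0,0.002,0,0,0,0]]'
```

```text
time: 13.75
ee_pos: [0.5897, 0.3434, 0.0479]
tcp_rot: [-179.9, 0.1, -4.5]
wrist_force: [-1.0, 0.3, -0.5]
opening: 0.014
time: 13.95
ee_pos: [0.59, 0.3436, 0.0467]
tcp_rot: [-179.9, 0.0, -4.5]
wrist_force: [-0.8, -0.4, -1.1]
opening: 0.0139
time: 14.15
ee_pos: [0.5899, 0.3436, 0.0445]
tcp_rot: [-179.9, 0.1, -4.5]
wrist_force: [-0.6, -0.7, 0.5]
opening: 0.0139
```

```bash
python3 -m creep '[[-0.0005,0,0.002,0,0,0,0],[-0.0005,0,0.002,0,0,0,0]]';python3 - <<'E'
from h import *
im=optics.camera('wrist'); cv2.imwrite('pics/w9.png',im[:,:,::-1])
E
```

```text
time: 14.35
ee_pos: [0.5892, 0.3436, 0.0423]
tcp_rot: [-179.9, 0.1, -4.5]
wrist_force: [0.5, 0.3, 0.5]
opening: 0.0142
```

View pics/w9.png

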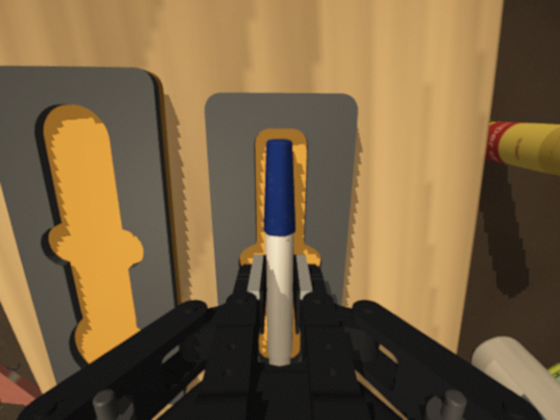

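The marker is inside the slot with margin at the cap end (139 against slot end 129) and on both sides. Release.

```bash
python3 -m creep '[[0,0,0,0,0,0,0.3],[0,0,0,0,0,0,0.3],[0,0,0,0,0,0,0.3],[0,0,-0.02,0,0,0,0.4],[0,0,-0.06,0,0,0,0.5],[0,0,-0.11,0,0,0,0.5],[0,0,-0.13,0,0,0,0.5],[0,0,-0.13,0,0,0,0.5]]';python3 - <<'E'
from h import *
im=optics.camera('wrist'); cv2.imwrite('pics/w10.png',im[:,:,::-1])
E
python3 go.py 0.614 -0.318 0.13 -24
```

```text
time: 15.2
ee_pos: [0.5908, 0.3442, 0.1773]
tcp_rot: [-179.7, -0.3, -4.5]
wrist_force: [0.6, -0.4, 0.7]
opening: 0.043
t 15.25 pos [0.5902 0.3439 0.1745] rot [-1.798e+02 -1.000e-01 -4.470e+00] q6 124.7
shift [0.0752 0.6582 0.0423] turn [-0.0038 -0.0011  0.3409] rows 13.3
```

View pics/w10.png

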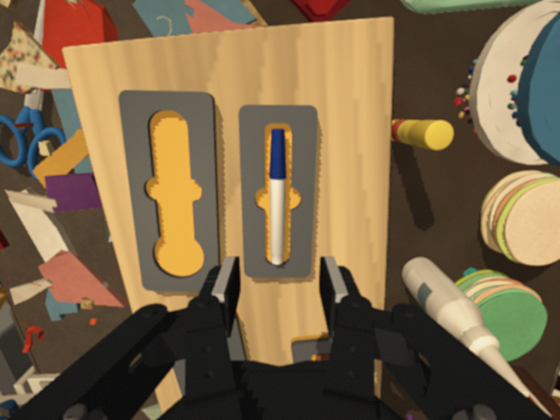

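The marker rests in its slot, (277,195). Next the cutter: hover and look.

```bash
python3 -m creep '[[0.075,0.645,0,0,0,0.341,0.6],[0.075,0.645,0,0,0,0.341,0.6],[0.075,0.645,0,0,0,0.341,0.6],[0.075,0.645,0,0,0,0.341,0.6],[0.075,0.645,0,0,0,0.341,0.6],[0.075,0.645,0,0,0,0.341,0.6],[0.075,0.645,0,0,0,0.341,0.6],[0.075,0.645,0,0,0,0.341,0.6]]'; python3 go.py 0.610 -0.300 0.15 -24
```

```text
time: 16.05
ee_pos: [0.6037, -0.0582, 0.1702]
tcp_rot: [-180.0, 0.2, -24.0]
wrist_force: [0.9, 0.7, -0.2]
opening: 0.0515
t 16.05 pos [ 0.6037 -0.0582  0.1702] rot [-179.97    0.2   -24.  ] q6 108.5
shift [0.1042 0.2183 0.0197] turn [-0.0005  0.0036 -0.    ] rows 4.9
```

```bash
python3 -m creep '[[0.104,0.218,0.02,0,0,0,0.6],[0.104,0.218,0.02,0,0,0,0.6],[0.104,0.218,0.02,0,0,0,0.6],[0.104,0.218,0.02,0,0,0,0.6],[0.104,0.218,0.02,0,0,0,0.6],[0.104,0.218,0.02,0,0,0,0.6],[0.104,0.218,0.02,0,0,0,0.6]]'; python3 - <<'E'
from h import *
import pickle
T=toolT(); im=optics.camera('wrist'); cv2.imwrite('pics/w11.png',im[:,:,::-1]); pickle.dump(T,open('w11.pkl','wb')); print(T.round(4))
E
```

```text
time: 16.75
ee_pos: [0.61, -0.2983, 0.1492]
tcp_rot: [-179.9, 0.3, -24.1]
wrist_force: [-0.3, 0.3, 0.2]
opening: 0.0517
[[ 0.9127 -0.4086 -0.0037  0.61  ]
 [-0.4086 -0.9127  0.0033 -0.2983]
 [-0.0047 -0.0015 -1.      0.1492]
 [ 0.      0.      0.      1.    ]]
```

View pics/w11.png

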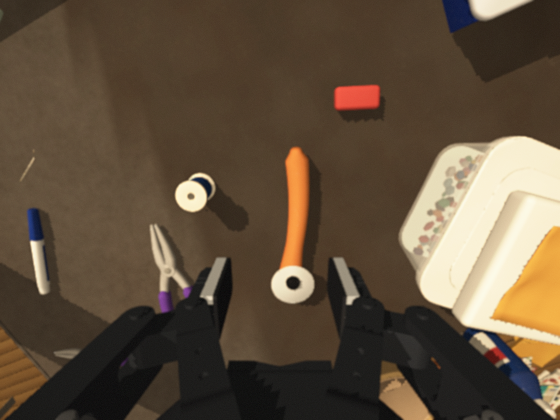

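```bash
python3 - <<'E'
from h import *
import pickle
np.set_printoptions(precision=4,suppress=True)
T=pickle.load(open('w11.pkl','rb'));c=cam('wrist',T); c1=cam('wrist',pickle.load(open('w1.pkl','rb')))
im=cv2.imread('pics/w11.png'); hsv=cv2.cvtColor(im,cv2.COLOR_BGR2HSV); m=cv2.inRange(hsv,(5,160,110),(20,255,255)); M=np.zeros_like(m); M[140:275,270:325]=m[140:275,270:325]
rows=[]
for v in range(152,262,12):
    x=np.where(M[v])[0]; p=onz(c,[(x.min()-.5,v),(x.max()+.5,v)],.0105); rows.append(p.mean(0)); print(v,x.min(),x.max(),p.mean(0),np.linalg.norm(p[0]-p[1]))
h=np.zeros_like(m); s=cv2.inRange(hsv,(0,0,140),(180,80,255)); h[255:310,262:325]=s[255:310,262:325]
k=max(cv2.findContours(h,cv2.RETR_EXTERNAL,cv2.CHAIN_APPROX_NONE)[0],key=cv2.contourArea); k=cv2.convexHull(k); print(cv2.fitEllipse(k),cv2.minEnclosingCircle(k))
u=cv2.fitEllipse(k)[0]; H=onz(c,[u],.0255)[0]; print('head',H, onz(c,[(293,283.5)],.02))
print('tri head',tri(c,[u,(295,147)],c1,[(427.6,275.9),(440.5,167.7)]))
E
```

```text
152 289 302 [ 0.6412 -0.2621  0.0105] 0.013168824957406516
164 285 307 [ 0.6372 -0.2727  0.0105] 0.02190305732823037
176 286 308 [ 0.6336 -0.2837  0.0105] 0.022179679913720142
188 287 308 [ 0.6294 -0.2949  0.0105] 0.02148870349715709
200 288 308 [ 0.6251 -0.3063  0.0105] 0.020781598102635076
212 288 307 [ 0.6197 -0.3176  0.0105] 0.020057680686604774
224 287 305 [ 0.6133 -0.3289  0.0105] 0.019316099039731652
236 286 304 [ 0.6072 -0.3406  0.0105] 0.019586533772536798
248 284 302 [ 0.5999 -0.3523  0.0105] 0.019866951773465803
260 281 301 [ 0.5925 -0.3643  0.0105] 0.022279668834400548
((292.0579833984375, 284.1603088378906), (37.09828567504883, 43.370887756347656), 86.97825622558594) ((292.0, 283.5), 21.476831436157227)
head [ 0.5851 -0.383   0.0255] [[ 0.5851 -0.3859  0.02  ]]
tri head [[ 0.5845 -0.3846  0.0229  0.0001]
 [ 0.6428 -0.2575  0.0094  0.0006]]
```

```bash
python3 go.py 0.6135 -0.3285 0.009 -27
```

```text
t 16.8 pos [ 0.6104 -0.2973  0.15  ] rot [-179.91    0.22  -24.03] q6 88.0
shift [0.0161 0.0275 0.1409] turn [-0.0014  0.0038  0.0518] rows 2.9
```

```bash
python3 -m creep '[[0.016,0.0275,0.02,-0.001,0.003,0.052,0.6],[0.016,0.0275,0.06,-0.001,0.003,0.052,0.6],[0.016,0.0275,0.1,-0.001,0.003,0.052,0.6],[0.016,0.0275,0.125,-0.001,0.003,0.052,0.6],[0.016,0.0275,0.1405,-0.001,0.003,0.052,0.6],[0.016,0.0275,0.1405,-0.001,0.003,0.052,0.6]]';python3 -m creep '[[0,0,0,0,0,0,0.1],[0,0,0,0,0,0,0.1],[0,0,0,0,0,0,0.1],[0,0,0,0,0,0,0.1],[0,0,0,0,0,0,0.1],[0,0,0,0,0,0,0.1]]' 40
```

```text
time: 17.4
ee_pos: [0.6133, -0.3272, 0.0087]
tcp_rot: [-180.0, 0.1, -26.9]
wrist_force: [-0.0, -0.3, 0.7]
opening: 0.0512
time: 18.0
ee_pos: [0.6154, -0.3293, 0.0135]
tcp_rot: [-180.0, -0.3, -27.0]
wrist_force: [-0.4, 1.9, 6.5]
opening: 0.0216
```

Closing rode the fingers up on the rounded handle (TCP 8.7 → 13.5 mm). I'll regrasp lower so the pads span its middle.

```bash
python3 -m creep '[[0,0,0,0,0,0,0.6],[0,0,0,0,0,0,0.6],[0,0,0,0,0,0,0.6],[0,0,0,0,0,0,0.6]]'; python3 go.py 0.6135 -0.3285 0.004 -27
```

```text
time: 18.4
ee_pos: [0.6141, -0.3291, 0.0108]
tcp_rot: [-180.0, -0.1, -27.0]
wrist_force: [-0.9, -0.5, -0.4]
opening: 0.0513
t 18.4 pos [ 0.6141 -0.3291  0.0108] rot [-1.7999e+02 -7.0000e-02 -2.6990e+01] q6 88.8
shift [-0.0008 -0.0003  0.0068] turn [-0.0001 -0.0012  0.0001] rows 0.1
```

```bash
python3 -m creep '[[-0.0005,0,0.006,0,0,0,0.6],[-0.0005,0,0.006,0,0,0,0.6],[-0.0005,0,0.006,0,0,0,0.6],[-0.0005,0,0.006,0,0,0,0.6]]'; python3 -m creep '[[0,0,0,0,0,0,0.1],[0,0,0,0,0,0,0.1],[0,0,0,0,0,0,0.1],[0,0,0,0,0,0,0.1],[0,0,0,0,0,0,0.1]]' 40;python3 - <<'E'
from h import *
o=bot.get_obs(); print(o['ee_pos'],o['wrist_force'],o['opening'])
im=optics.camera('wrist'); cv2.imwrite('pics/w12.png',im[:,:,::-1])
E
```

```text
time: 18.8
ee_pos: [0.6137, -0.3288, 0.0049]
tcp_rot: [-180.0, -0.1, -27.0]
wrist_force: [-0.1, -0.2, -0.0]
opening: 0.0513
time: 19.3
ee_pos: [0.6139, -0.3289, 0.0053]
tcp_rot: [-180.0, -0.1, -27.0]
wrist_force: [0.2, 0.3, 2.8]
opening: 0.0233
[ 0.61391672 -0.32890359  0.00525542] [0.19181752 0.3482803  2.83693049] 0.023313508589478903
```

View pics/w12.png

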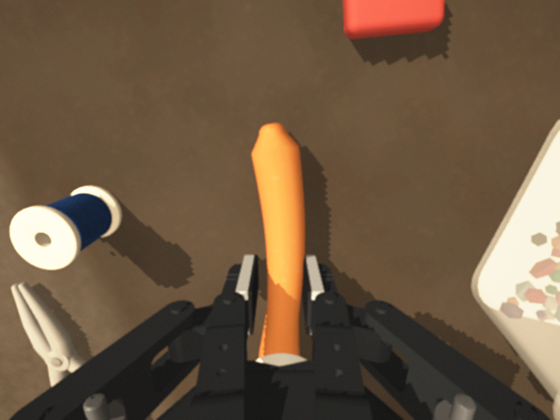

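```bash
python3 - <<'E'
from h import *
np.set_printoptions(precision=4,suppress=True)
T=toolT(); c=cam('wrist',T)
print('tail now',onz(c,[(276,123.5)],.0094))
P=np.array([[.5848,-.3845,0.0],[.6428,-.2575,.0094]]); print('tool coords of old hub, tail',(P-T[:3,3])@T[:3,:3])
E
python3 go.py 0.6 -0.3 0.14 -27
```

```text
tail now [[ 0.6465 -0.2602  0.0094]]
tool coords of old hub, tail [[-0.0007  0.0628  0.0052]
 [-0.0066 -0.0767 -0.0042]]
t 19.35 pos [ 0.6139 -0.3289  0.0052] rot [-1.7999e+02 -1.1000e-01 -2.6990e+01] q6 88.8
shift [-0.0253 -0.0195 -0.1348] turn [-0.0002 -0.0019  0.0003] rows 2.8
```

```bash
python3 -m creep '[[0,0,-0.03,0,0,0,0.1],[0,0,-0.08,0,0,0,0.1],[0,0,-0.13,0,0,0,0.1],[0,0,-0.13,0,0,0,0.1]]'; python3 go.py 0.49 0.3 0.13 -4
```

```text
time: 19.75
ee_pos: [0.6159, -0.33, 0.1433]
tcp_rot: [180.0, -0.7, -27.0]
wrist_force: [0.2, -0.2, -1.1]
opening: 0.0234
t 19.75 pos [ 0.6159 -0.33    0.1433] rot [179.99  -0.72 -26.99] q6 88.8
shift [-0.3982 -0.5043  0.0083] turn [ 0.0026 -0.0123 -0.4012] rows 12.9
```

```bash
python3 -m creep '[[-0.398,-0.504,0.004,0,0,-0.401,0.1],[-0.398,-0.504,0.004,0,0,-0.401,0.1],[-0.398,-0.504,0.004,0,0,-0.401,0.1],[-0.398,-0.504,0.004,0,0,-0.401,0.1],[-0.398,-0.504,0.004,0,0,-0.401,0.1],[-0.398,-0.504,0.004,0,0,-0.401,0.1],[-0.398,-0.504,0.004,0,0,-0.401,0.1],[-0.398,-0.504,0.004,0,0,-0.401,0.1]]'; python3 go.py 0.4899 0.3534 0.1 -4
```

```text
time: 20.55
ee_pos: [0.5343, 0.0652, 0.1318]
tcp_rot: [180.0, -0.1, -4.0]
wrist_force: [1.3, -0.9, -0.6]
opening: 0.0236
t 20.55 pos [0.5343 0.0652 0.1318] rot [ 1.7998e+02 -9.0000e-02 -4.0200e+00] q6 101.0
shift [-0.0645 -0.2844  0.0316] turn [ 0.0004 -0.0015 -0.0004] rows 5.9
```

```bash
python3 -m creep '[[-0.0645,-0.284,0,0,0,0,0.1],[-0.0645,-0.284,0,0,0,0,0.1],[-0.0645,-0.284,0,0,0,0,0.1],[-0.0645,-0.284,0,0,0,0,0.1],[-0.0645,-0.284,0,0,0,0,0.1],[-0.0645,-0.284,0.02,0,0,0,0.1],[-0.0645,-0.284,0.03,0,0,0,0.1],[-0.0645,-0.284,0.03,0,0,0,0.1]]'; python3 -m creep '[[0,0,0,0,0,0,0.1],[0,0,0,0,0,0,0.1]]'; python3 - <<'E'
from h import *
import pickle
T=toolT(); im=optics.camera('wrist'); cv2.imwrite('pics/w13.png',im[:,:,::-1]); pickle.dump(T,open('w13.pkl','wb')); print(T.round(4))
for n,(x0,y0,x1,y1) in dict(scene=(140,90,270,190),top=(70,130,210,250)).items():
    im=optics.camera(n); cv2.imwrite(f'pics/{n}13.png',cv2.resize(im[y0:y1,x0:x1,::-1],None,fx=5,fy=5,interpolation=cv2.INTER_CUBIC))
E
```

```text
time: 21.35
ee_pos: [0.4894, 0.3513, 0.0994]
tcp_rot: [179.8, 0.1, -3.9]
wrist_force: [0.2, 0.1, -0.6]
opening: 0.0236
time: 21.55
ee_pos: [0.4914, 0.3503, 0.1029]
tcp_rot: [-180.0, -0.1, -4.1]
wrist_force: [0.3, -0.0, -0.5]
opening: 0.0232
[[ 9.974e-01 -7.150e-02  2.300e-03  4.914e-01]
 [-7.150e-02 -9.974e-01  0.000e+00  3.503e-01]
 [ 2.300e-03 -2.000e-04 -1.000e+00  1.029e-01]
 [ 0.000e+00  0.000e+00  0.000e+00  1.000e+00]]
```

View pics/w13.png

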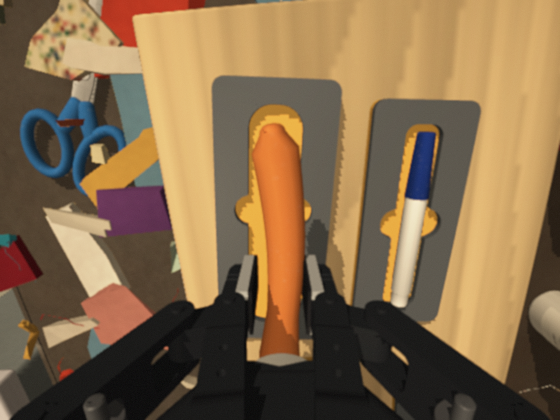

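View pics/scene13.png

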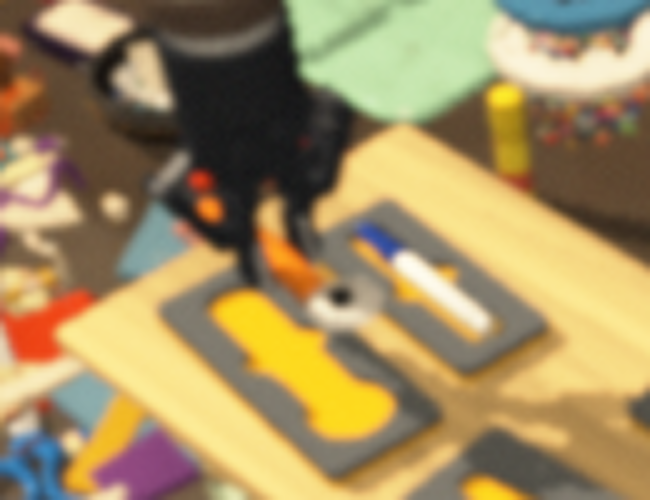

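View pics/top13.png

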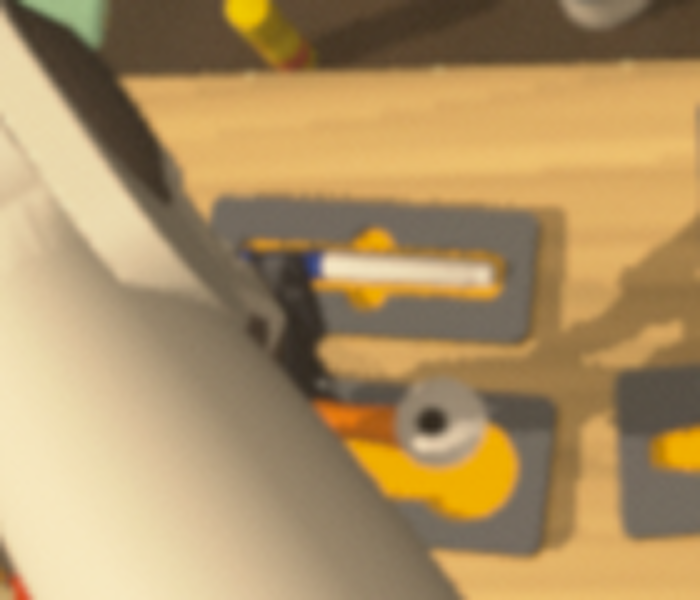

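```bash
python3 - <<'E'
from h import *
import pickle
np.set_printoptions(precision=4,suppress=True)
up=lambda p,s,o:(np.array(p,float)+.5)/s-.5+np.array(o)
cs,ct=cam('scene'),cam('top'); T=pickle.load(open('w13.pkl','rb')); c=cam('wrist',T)
h=tri(cs,up([(342,297)],5,(140,90)),ct,up([(432,421)],5,(70,130))); print('hub',h,'in tool',(h[0,:3]-T[:3,3])@T[:3,:3])
# disc centre
h=tri(cs,up([(345,302)],5,(140,90)),ct,up([(441,421)],5,(70,130))); print('disc',h)
tail=onz(c,[(274,124.5)],T[2,3]+.004); print('tail',tail)
# round end centre in top crop: circle right edge 519, top edge hidden, bottom 520
print('round', onz(ct,up([(473,470)],5,(70,130)),.034))
print('expected insert pts px top: ',(proj(ct,[[.4815,.2908,.034]])-(70,130))*5)
w=onz(c,[(213,76),(341,81)],.04); d=w[1]-w[0]; a=np.arctan2(d[1],d[0]); print(w,np.degrees(a),np.linalg.norm(d)); print('ctr',w.mean(0)+.103*np.array([np.sin(a),-np.cos(a),0]))
s=onz(c,[(249,115),(304,118)],.04);print(s.mean(0))
E
```

```text
hub [[0.4895 0.2894 0.1234 0.0004]] in tool [ 0.0025  0.0609 -0.0205]
disc [[0.489  0.2855 0.1224 0.0009]]
tail [[0.4936 0.4262 0.1069]]
round [[0.4811 0.2894 0.034 ]]
expected insert pts px top:  [[468.3804 467.3312]]
[[0.4557 0.4566 0.04  ]
 [0.5373 0.4478 0.04  ]] -6.145024190388123 0.08199826200824557
ctr [0.4855 0.3498 0.04  ]
[0.4944 0.4289 0.04  ]
```

```bash
python3 go.py 0.4870 0.3516 0.06 -5.5
```

```text
t 21.7 pos [0.4913 0.3505 0.1028] rot [-1.7998e+02 -1.3000e-01 -4.0900e+00] q6 129.6
shift [-0.0045 -0.0007  0.0428] turn [-0.0004 -0.0023  0.0246] rows 0.9
```

```bash
python3 -m creep '[[-0.0045,-0.0007,0.01,0,-0.001,0.025,0.1],[-0.0045,-0.0007,0.025,0,-0.001,0.025,0.1],[-0.0045,-0.0007,0.04,0,-0.001,0.025,0.1],[-0.0045,-0.0007,0.05,0,-0.001,0.025,0.1],[-0.0045,-0.0007,0.05,0,-0.001,0.025,0.1],[-0.0045,-0.0007,0.05,0,-0.001,0.025,0.1]]'; python3 - <<'E'
from h import *
T=toolT(); im=optics.camera('wrist'); cv2.imwrite('pics/w14.png',im[:,:,::-1]); print(T.round(4))
for n,(x0,y0,x1,y1) in dict(scene=(140,90,270,190),top=(70,130,210,250)).items():
    im=optics.camera(n); cv2.imwrite(f'pics/{n}14.png',cv2.resize(im[y0:y1,x0:x1,::-1],None,fx=5,fy=5,interpolation=cv2.INTER_CUBIC))
E
```

```text
time: 22.3
ee_pos: [0.4863, 0.3521, 0.0518]
tcp_rot: [180.0, -0.0, -5.4]
wrist_force: [-0.2, 0.3, -0.5]
opening: 0.0235
[[ 9.955e-01 -9.480e-02 -0.000e+00  4.863e-01]
 [-9.480e-02 -9.955e-01 -7.000e-04  3.521e-01]
 [ 0.000e+00  7.000e-04 -1.000e+00  5.180e-02]
 [ 0.000e+00  0.000e+00  0.000e+00  1.000e+00]]
```

View pics/top14.png

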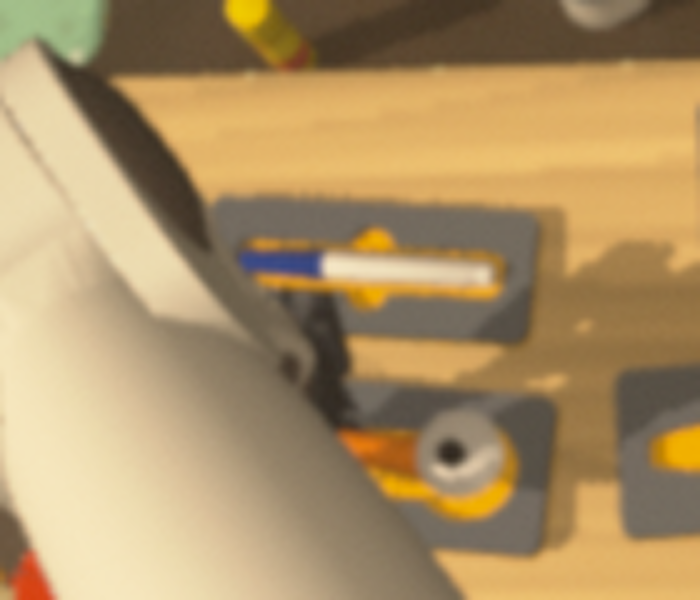

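View pics/w14.png

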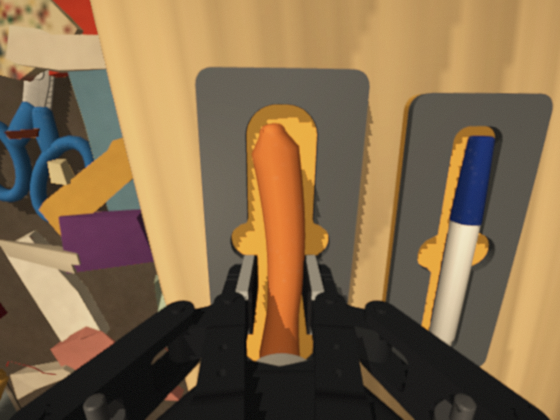

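View pics/scene14.png

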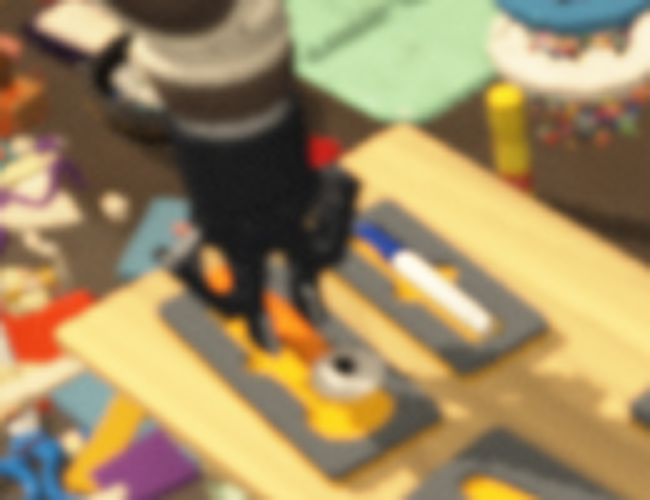

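```bash
python3 - <<'E'
from h import *
np.set_printoptions(precision=4,suppress=True)
up=lambda p,s,o:(np.array(p,float)+.5)/s-.5+np.array(o)
cs,ct=cam('scene'),cam('top')
print(tri(cs,up([(348,368),(348,373)],5,(140,90)),ct,up([(452,452),(460,451)],5,(70,130))))
print(onz(ct,up([(452,452),(460,451)],5,(70,130)),.0518-.0055+.024))
# round circle: top image edges: right edge at ~519, bottom ~519
print('round pts in top', onz(ct,up([(519,470),(473,519)],5,(70,130)),.034))
X=np.array([.4812,.2902,.04])+np.array([[.027*np.cos(a),.027*np.sin(a),0] for a in np.linspace(0,2*np.pi,24,endpoint=False)])
b=cv2.imread('pics/top14.png')
for q in (proj(ct,X)-(70,130)+.5)*5: cv2.circle(b,tuple(int(v) for v in q),3,(255,0,255),-1)
cv2.imwrite('pics/top14b.png',b[330:560,300:600])
E
```

```text
[[0.4844 0.2918 0.07   0.001 ]
 [0.4836 0.2887 0.069  0.0022]]
[[0.4839 0.292  0.0703]
 [0.4843 0.2879 0.0703]]
round pts in top [[0.4805 0.2652 0.034 ]
 [0.4551 0.2889 0.034 ]]
```

View pics/top14b.png

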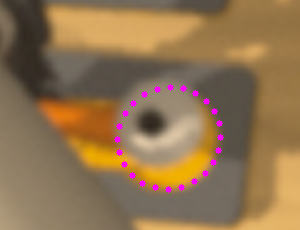

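```bash
python3 -m creep '[[-0.001,0,0,0,0,0.017,0.1],[-0.001,0,0.003,0,0,0.017,0.1],[-0.001,0,0.005,0,0,0.017,0.1],[-0.001,0,0.007,0,0,0.017,0.1],[-0.001,0,0.007,0,0,0.017,0.1]]'; python3 -m creep '[[0,0,0.0015,0,0,0,0.1],[0,0,0.0015,0,0,0,0.1]]';python3 -m creep '[[0,0,0.0012,0,0,0,0.1],[0,0,0.0012,0,0,0,0.1]]';
```

```text
time: 22.95
ee_pos: [0.4851, 0.3522, 0.0444]
tcp_rot: [180.0, 0.0, -6.4]
wrist_force: [0.6, -0.3, -1.0]
opening: 0.0233
time: 23.15
ee_pos: [0.4853, 0.3523, 0.0432]
tcp_rot: [180.0, -0.0, -6.4]
wrist_force: [0.3, 0.4, -1.5]
opening: 0.0233
time: 23.35
ee_pos: [0.4853, 0.3523, 0.0421]
tcp_rot: [180.0, -0.0, -6.4]
wrist_force: [-0.1, 0.0, -0.5]
opening: 0.0237
```

```bash
python3 -m creep '[[0,0,0,0,0,0,0.45],[0,0,0,0,0,0,0.45],[0,0,0,0,0,0,0.45],[0,0,-0.01,0,0,0,0.5],[0,0,-0.04,0,0,0,0.6],[0,0,-0.09,0,0,0,0.6],[0,0,-0.12,0,0,0,0.6],[0,0,-0.12,0,0,0,0.6]]';python3 - <<'E'
from h import *
import pickle
T=toolT(); im=optics.camera('wrist'); cv2.imwrite('pics/w15.png',im[:,:,::-1]); pickle.dump(T,open('w15.pkl','wb'))
E
python3 go.py 0.45 -0.30 0.165 -14
```

```text
time: 24.15
ee_pos: [0.4869, 0.3535, 0.1686]
tcp_rot: [-179.7, -0.4, -6.4]
wrist_force: [-0.4, 0.0, -0.3]
opening: 0.0512
t 24.2 pos [0.4863 0.3531 0.1656] rot [-179.83   -0.24   -6.42] q6 132.4
shift [ 0.0369  0.653  -0.0013] turn [-0.0033 -0.004   0.1324] rows 13.1
```

View pics/w15.png

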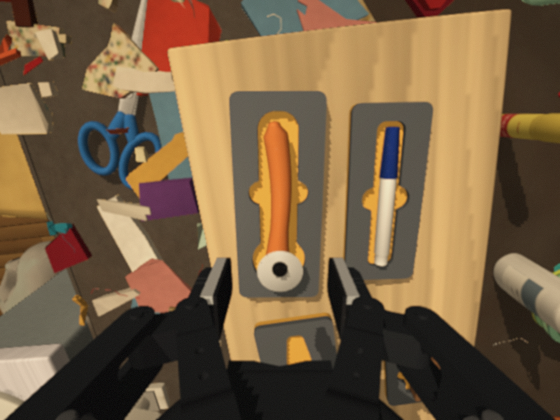

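The cutter lies in its cut-out with the head in the round end, (280,270). Last are the large pliers.

```bash
python3 -m creep '[[0.037,0.643,0,-0.001,-0.001,0.132,0.9],[0.037,0.643,0,-0.001,-0.001,0.132,0.9],[0.037,0.643,0,-0.001,-0.001,0.132,0.9],[0.037,0.643,0,-0.001,-0.001,0.132,0.9],[0.037,0.643,0,-0.001,-0.001,0.132,0.9],[0.037,0.643,0,-0.001,-0.001,0.132,0.9],[0.037,0.643,0,-0.001,-0.001,0.132,0.9],[0.037,0.643,0,-0.001,-0.001,0.132,0.9]]'; python3 go.py 0.458 -0.32 0.14 -13.3
```

```text
time: 25.0
ee_pos: [0.4625, -0.0489, 0.1616]
tcp_rot: [179.9, 0.1, -14.0]
wrist_force: [1.1, 0.1, 1.3]
opening: 0.0768
t 25.0 pos [ 0.4625 -0.0489  0.1616] rot [ 1.7991e+02  7.0000e-02 -1.3960e+01] q6 98.0
shift [0.0611 0.2642 0.022 ] turn [ 0.0015  0.0013 -0.0116] rows 5.4
```

```bash
python3 -m creep '[[0.061,0.264,0,0.001,0.001,-0.012,0.95],[0.061,0.264,0,0.001,0.001,-0.012,0.95],[0.061,0.264,0,0.001,0.001,-0.012,0.95],[0.061,0.264,0,0.001,0.001,-0.012,0.95],[0.061,0.264,0.01,0.001,0.001,-0.012,0.95],[0.061,0.264,0.02,0.001,0.001,-0.012,0.95],[0.061,0.264,0.02,0.001,0.001,-0.012,0.95],[0.061,0.264,0.02,0.001,0.001,-0.012,0.95]]'; python3 - <<'E'
from h import *
import pickle
T=toolT(); im=optics.camera('wrist'); cv2.imwrite('pics/w16.png',im[:,:,::-1]); pickle.dump(T,open('w16.pkl','wb')); print(T.round(4))
E
```

```text
time: 25.8
ee_pos: [0.4582, -0.3178, 0.1416]
tcp_rot: [-180.0, 0.1, -13.4]
wrist_force: [0.1, 0.5, 0.1]
opening: 0.0808
[[ 9.729e-01 -2.311e-01 -1.500e-03  4.582e-01]
 [-2.311e-01 -9.729e-01  1.100e-03 -3.178e-01]
 [-1.700e-03 -7.000e-04 -1.000e+00  1.416e-01]
 [ 0.000e+00  0.000e+00  0.000e+00  1.000e+00]]
```

View pics/w16.png

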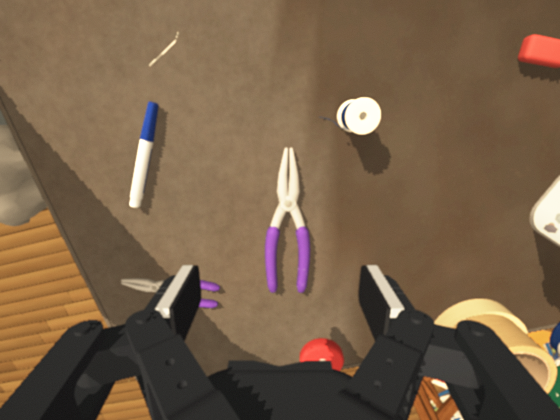

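```bash
python3 - <<'E'
from h import *
import pickle
np.set_printoptions(precision=4,suppress=True)
T=pickle.load(open('w16.pkl','rb'));c=cam('wrist',T); c1=cam('wrist',pickle.load(open('w1.pkl','rb')))
im=cv2.imread('pics/w16.png'); hsv=cv2.cvtColor(im,cv2.COLOR_BGR2HSV)
m=cv2.inRange(hsv,(120,80,50),(155,255,255)); 
for v in(240,250,260,270,280):
    x=np.where(m[v,255:320])[0]+255; p=onz(c,[(x.min()-.5,v),(x.max()+.5,v)],.007); print(v,x.min(),x.max(),p.mean(0),np.linalg.norm(p[0]-p[1]))
e=[(289,148),(274,291.5),(302.5,291.5)]; P=onz(c,e,.007); print(P)
M=P[1:].mean(0); d=P[0]-M; print('mid',(P[0]+M)/2,np.linalg.norm(d),np.degrees(np.arctan2(d[1],d[0])))
u=np.array([(91,246),(111,569),(180,558)]);u=(u+.5)/3.3-.5+np.array([290,155])
print('tri',tri(c,e,c1,u))
E
```

```text
240 266 309 [ 0.4554 -0.3607  0.007 ] 0.04492008395520711
250 265 309 [ 0.4524 -0.3716  0.007 ] 0.04649181661460493
260 265 309 [ 0.4498 -0.3828  0.007 ] 0.04705866537208212
270 266 308 [ 0.4472 -0.3944  0.007 ] 0.04552466011585208
280 267 306 [ 0.444  -0.4061  0.007 ] 0.042883089510274995
[[ 0.4773 -0.2709  0.007 ]
 [ 0.4275 -0.4169  0.007 ]
 [ 0.4577 -0.424   0.007 ]]
mid [ 0.4599 -0.3457  0.007 ] 0.1535431994614569 76.96518318622434
tri [[ 0.4771 -0.2714  0.0022  0.0003]
 [ 0.4257 -0.4217 -0.0004  0.001 ]
 [ 0.4567 -0.4268  0.0026  0.0015]]
```

```bash
python3 go.py 0.4530 -0.3718 0.0015 -13.1
```

```text
t 25.85 pos [ 0.4586 -0.3173  0.1423] rot [-1.7998e+02  4.0000e-02 -1.3290e+01] q6 68.6
shift [0.0072 0.0543 0.1408] turn [-0.0003  0.0006 -0.0034] rows 3.0
```

```bash
python3 -m creep '[[0.007,0.0543,0.03,0,0,-0.003,0.95],[0.007,0.0543,0.06,0,0,-0.003,0.95],[0.007,0.0543,0.1,0,0,-0.003,0.95],[0.007,0.0543,0.13,0,0,-0.003,0.95],[0.007,0.0543,0.1405,0,0,-0.003,0.95],[0.007,0.0543,0.1405,0,0,-0.003,0.95],[0.007,0.0543,0.1405,0,0,-0.003,0.95]]';python3 -m creep '[[0,0,0,0,0,0,0.75],[0,0,0,0,0,0,0.6],[0,0,0,0,0,0,0.4],[0,0,0,0,0,0,0.4],[0,0,0,0,0,0,0.4],[0,0,0,0,0,0,0.4],[0,0,0,0,0,0,0.4]]' 30
```

```text
time: 26.55
ee_pos: [0.4543, -0.3725, 0.0042]
tcp_rot: [179.9, -0.1, -13.1]
wrist_force: [0.5, -0.4, 0.3]
opening: 0.081
time: 27.25
ee_pos: [0.454, -0.3729, 0.0039]
tcp_rot: [179.9, -0.2, -13.1]
wrist_force: [-0.6, 2.0, 6.1]
opening: 0.0448
```

```bash
python3 -m creep '[[0,0,0,0,0,0,0.75],[0,0,0,0,0,0,0.75],[0,0,0.0033,0,0,0,0.75],[0,0,0.0033,0,0,0,0.75],[0,0,0.0033,0,0,0,0.75],[0,0,0.0033,0,0,0,0.75]]';python3 -m creep '[[0,0,0,0,0,0,0.6],[0,0,0,0,0,0,0.4],[0,0,0,0,0,0,0.4],[0,0,0,0,0,0,0.4],[0,0,0,0,0,0,0.4],[0,0,0,0,0,0,0.4]]' 35
```

```text
time: 27.85
ee_pos: [0.4532, -0.3725, -0.0012]
tcp_rot: [180.0, -0.0, -13.1]
wrist_force: [-0.3, -0.7, -0.4]
opening: 0.0638
time: 28.45
ee_pos: [0.4534, -0.3726, -0.0007]
tcp_rot: [180.0, -0.1, -13.1]
wrist_force: [-1.5, 0.9, 5.2]
opening: 0.0449
```

```bash
python3 -m creep '[[0,0,-0.02,0,0,0,0.4],[0,0,-0.06,0,0,0,0.4],[0,0,-0.11,0,0,0,0.4],[0,0,-0.13,0,0,0,0.4],[0,0,-0.13,0,0,0,0.4]]';python3 - <<'E'
from h import *
import pickle
T=toolT(); im=optics.camera('wrist'); cv2.imwrite('pics/w17.png',im[:,:,::-1]); pickle.dump(T,open('w17.pkl','wb')); print(T.round(4))
E
python3 go.py 0.49 0.04 0.13 2.8
```

```text
time: 28.95
ee_pos: [0.4545, -0.3734, 0.1325]
tcp_rot: [179.8, -0.3, -13.1]
wrist_force: [0.2, -0.3, -0.4]
opening: 0.0445
[[ 0.9739 -0.227   0.0047  0.4545]
 [-0.227  -0.9739 -0.004  -0.3734]
 [ 0.0055  0.0028 -1.      0.1325]
 [ 0.      0.      0.      1.    ]]
t 29.0 pos [ 0.4538 -0.3729  0.1298] rot [ 1.7992e+02 -1.4000e-01 -1.3120e+01] q6 63.7
shift [-0.0584 -0.4103 -0.0009] turn [ 0.0017 -0.0022 -0.2779] rows 8.3
```

View pics/w17.png

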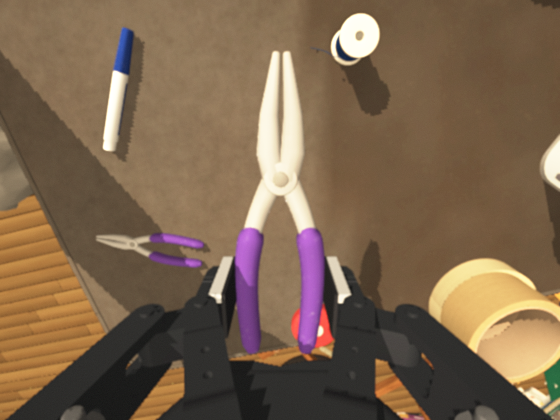

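```bash
python3 - <<'E'
from h import *
np.set_printoptions(precision=4,suppress=True)
c=cam('wrist',np.eye(4)); P=onz(c,[(281,51),(251,352),(306,354),(281,179)],-.0077); print(P); M=P[1:3].mean(0); d=P[0]-M; print('mid',(P[0]+M)/2,np.linalg.norm(d),np.degrees(np.arctan2(d[0],-d[1])))
E
```

```text
[[-0.0001 -0.1049 -0.0077]
 [-0.0169  0.0494 -0.0077]
 [ 0.0147  0.0508 -0.0077]
 [ 0.     -0.0516 -0.0077]]
mid [-0.0006 -0.0274 -0.0077] 0.15496343908203458 0.3865724505386876
```

```bash
python3 -m creep '[[-0.058,-0.40,0,0,0,-0.278,0.4],[-0.058,-0.40,0,0,0,-0.278,0.4],[-0.058,-0.40,0,0,0,-0.278,0.4],[-0.058,-0.40,0,0,0,-0.278,0.4],[-0.058,-0.40,0,0,0,-0.278,0.4],[-0.058,-0.40,0,0,0,-0.278,0.4],[-0.058,-0.40,0,0,0,-0.278,0.4],[-0.058,-0.40,0,0,0,-0.278,0.4]]'; python3 -m creep '[[0,0,0,0,0,0,0.4],[0,0,0,0,0,0,0.4]]'; python3 - <<'E'
from h import *
import pickle
T=toolT(); im=optics.camera('wrist'); cv2.imwrite('pics/w18.png',im[:,:,::-1]); pickle.dump(T,open('w18.pkl','wb')); print(T.round(4))
E
```

```text
time: 29.8
ee_pos: [0.486, 0.0281, 0.1265]
tcp_rot: [180.0, 0.1, 2.8]
wrist_force: [0.8, -0.2, -1.8]
opening: 0.0453
time: 30.0
ee_pos: [0.4863, 0.0273, 0.1267]
tcp_rot: [180.0, 0.2, 3.0]
wrist_force: [0.0, -1.7, -0.5]
opening: 0.0446
[[ 9.986e-01  5.210e-02 -2.600e-03  4.863e-01]
 [ 5.210e-02 -9.986e-01 -9.000e-04  2.730e-02]
 [-2.700e-03  7.000e-04 -1.000e+00  1.267e-01]
 [ 0.000e+00  0.000e+00  0.000e+00  1.000e+00]]
```

View pics/w18.png

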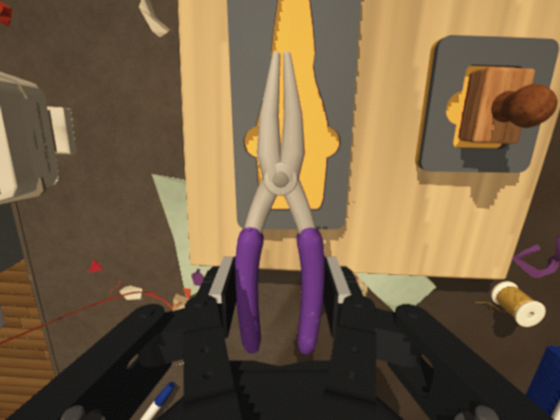

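```bash
python3 - <<'E'
from h import *
import pickle
np.set_printoptions(precision=4,suppress=True)
c=cam('wrist',pickle.load(open('w18.pkl','rb')))
im=cv2.imread('pics/w18.png'); cv2.imwrite('pics/w18a.png',cv2.resize(im[0:250,215:375],None,fx=3.2,fy=2.4,interpolation=cv2.INTER_CUBIC)[:600])
w=onz(c,[(237,225),(345,230)],.04); d=w[1]-w[0]; a=np.arctan2(d[1],d[0]); print(w,np.linalg.norm(d),np.degrees(a)); print('ctr',w.mean(0)+.098*np.array([-np.sin(a),np.cos(a),0]))
l=onz(c,[(229,5),(237,215)],.04); r=onz(c,[(361,5),(347,215)],.04); 
for q in(l,r): e=q[0]-q[1]; print(q,np.degrees(np.arctan2(e[1],e[0])))
E
```

```text
[[0.4505 0.0179 0.04  ]
 [0.5405 0.0183 0.04  ]] 0.09005460929310917 0.26360503200736984
ctr [0.495  0.1161 0.04  ]
[[0.4435 0.1756 0.04  ]
 [0.4504 0.0267 0.04  ]] 92.642685668055
[[0.5319 0.1804 0.04  ]
 [0.5405 0.0316 0.04  ]] 93.3031120030619
```

View pics/w18a.png

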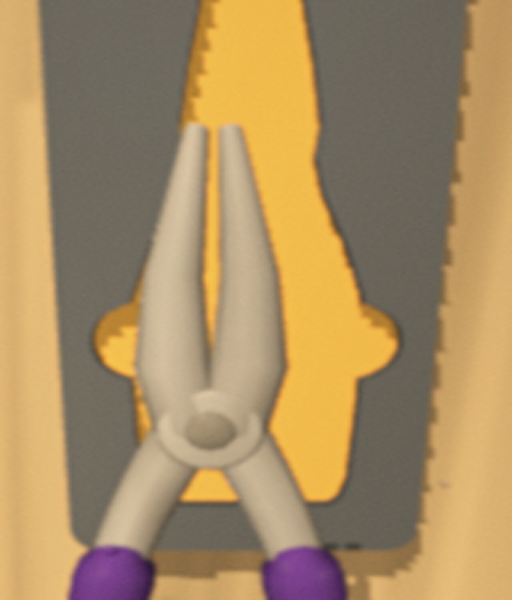

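```bash
python3 go.py 0.4929 0.0869 0.075 3.3
```

```text
t 30.05 pos [0.4864 0.0262 0.127 ] rot [1.7996e+02 1.3000e-01 2.8700e+00] q6 90.2
shift [ 0.0096 -0.0603  0.052 ] turn [ 0.0008  0.0023 -0.0075] rows 1.6
```

```bash
python3 -m creep '[[0.0096,-0.0603,0,0,0.001,-0.0075,0.4],[0.0096,-0.0603,0.01,0,0.001,-0.0075,0.4],[0.0096,-0.0603,0.04,0,0.001,-0.0075,0.4],[0.0096,-0.0603,0.052,0,0.001,-0.0075,0.4],[0.0096,-0.0603,0.06,0,0.001,-0.0075,0.4],[0.0096,-0.0603,0.06,0,0.001,-0.0075,0.4],[0.0096,-0.0603,0.06,0,0.001,-0.0075,0.4]]';  python3 - <<'E'
from h import *
import pickle
T=toolT(); im=optics.camera('wrist'); cv2.imwrite('pics/w19.png',im[:,:,::-1]); pickle.dump(T,open('w19.pkl','wb')); print(T.round(4))
im=optics.camera('scene'); cv2.imwrite('pics/s19.png',cv2.resize(im[130:240,190:320,::-1],None,fx=5,fy=5,interpolation=cv2.INTER_CUBIC))
im=optics.camera('top'); cv2.imwrite('pics/t19.png',cv2.resize(im[180:260,180:300,::-1],None,fx=6,fy=6,interpolation=cv2.INTER_CUBIC))
E
```

```text
time: 30.75
ee_pos: [0.4942, 0.0862, 0.0695]
tcp_rot: [180.0, -0.1, 3.2]
wrist_force: [-0.5, 0.4, -1.4]
opening: 0.0446
[[ 9.985e-01  5.550e-02  2.100e-03  4.942e-01]
 [ 5.550e-02 -9.985e-01 -4.000e-04  8.620e-02]
 [ 2.100e-03  5.000e-04 -1.000e+00  6.950e-02]
 [ 0.000e+00  0.000e+00  0.000e+00  1.000e+00]]
```

View pics/w19.png

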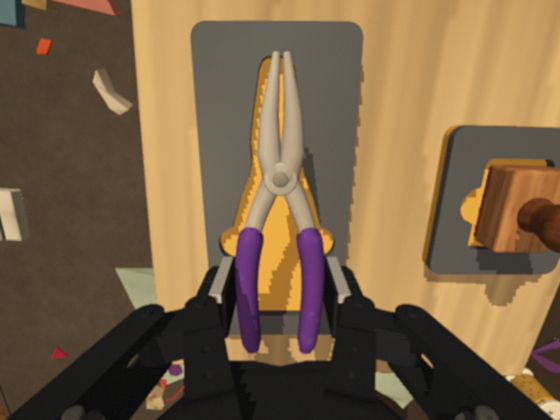

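View pics/s19.png

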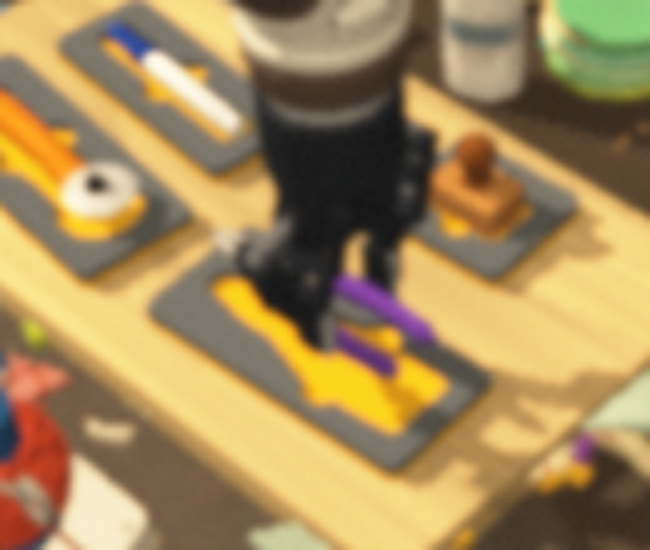

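View pics/t19.png

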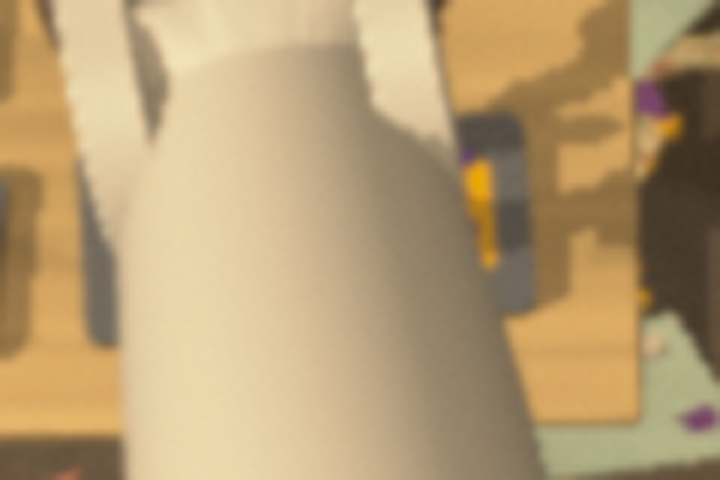

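```bash
python3 - <<'E'
from h import *
import pickle
np.set_printoptions(precision=4,suppress=True)
T=pickle.load(open('w19.pkl','rb')); c=cam('wrist',T)
w=onz(c,[(191,22),(363,21)],.04); d=w[1]-w[0]; a=np.arctan2(d[1],d[0]); print(w,np.linalg.norm(d),np.degrees(a)); print('ctr',w.mean(0)-.098*np.array([-np.sin(a),np.cos(a),0]))
print('ctr with 3deg',w.mean(0)-.098*np.array([-.0523,.9986,0]))
im=cv2.imread('pics/w19.png'); cv2.imwrite('pics/w19a.png',cv2.resize(im[10:330,185:370],None,fx=3,fy=1.85,interpolation=cv2.INTER_CUBIC))
b=cv2.resize(im[10:350,185:370],None,fx=3,fy=1.75,interpolation=cv2.INTER_CUBIC)
ctr=np.array([.4908,.1142]); ax=np.radians(93)
R2=np.array([[np.cos(ax),-np.sin(ax)],[np.sin(ax),np.cos(ax)]])
pts=[(98,45),(98,-45),(-98,45),(-98,-45),(81.5,7.5),(81.5,-7.5),(-81.5,27.5),(-81.5,-27.5)]
X=np.array([np.r_[ctr+R2@(np.array(p)/1000),.04] for p in pts])
for q in proj(c,X): cv2.circle(b,(int((q[0]-185)*3),int((q[1]-10)*1.75)),3,(255,0,255),-1)
cv2.imwrite('pics/w19b.png',b)
E
```

```text
[[0.4414 0.209  0.04  ]
 [0.529  0.2143 0.04  ]] 0.08774914561584417 3.502697141739315
ctr [0.4912 0.1138 0.04  ]
ctr with 3deg [0.4903 0.1138 0.04  ]
```

View pics/w19b.png

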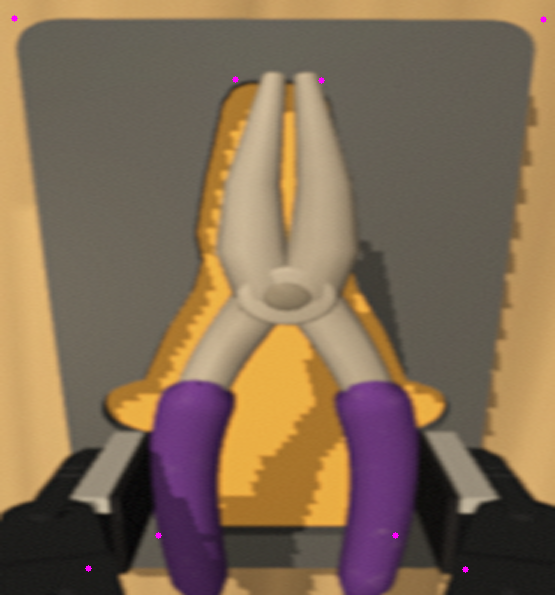

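```bash
python3 -m creep '[[-0.0015,-0.0007,0.01,0,0,-0.005,0.4],[-0.0015,-0.0007,0.018,0,0,-0.005,0.4],[-0.0015,-0.0007,0.022,0,0,-0.005,0.4],[-0.0015,-0.0007,0.026,0,0,-0.005,0.4],[-0.0015,-0.0007,0.026,0,0,-0.005,0.4],[-0.0015,-0.0007,0.026,0,0,-0.005,0.4]]';  python3 - <<'E'
from h import *
T=toolT(); print(T.round(4))
im=optics.camera('wrist')[:,:,::-1]; cv2.imwrite('pics/w20.png',cv2.resize(im[10:350,185:370],None,fx=3,fy=1.75,interpolation=cv2.INTER_CUBIC))
E
```

```text
time: 31.5
ee_pos: [0.4924, 0.0874, 0.0428]
tcp_rot: [180.0, -0.1, 3.5]
wrist_force: [-0.8, 0.5, -0.3]
opening: 0.0446
[[ 9.981e-01  6.150e-02  1.300e-03  4.924e-01]
 [ 6.150e-02 -9.981e-01 -4.000e-04  8.740e-02]
 [ 1.300e-03  5.000e-04 -1.000e+00  4.280e-02]
 [ 0.000e+00  0.000e+00  0.000e+00  1.000e+00]]
```

View pics/w20.png

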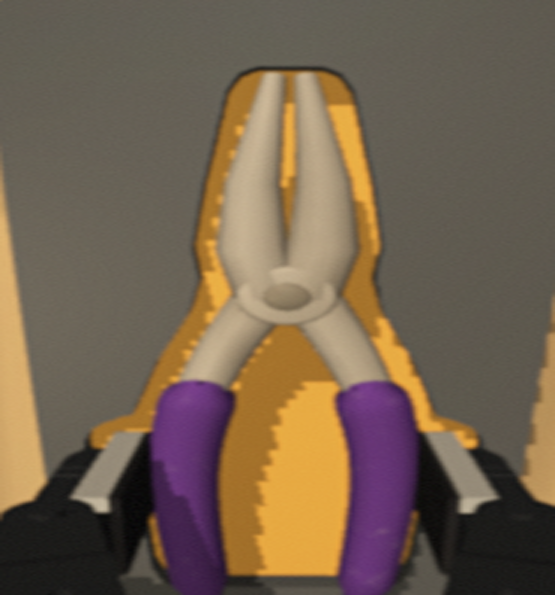

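```bash
python3 - <<'E'
from h import *
np.set_printoptions(precision=4,suppress=True)
c=cam('wrist',np.eye(4)); u=lambda x,y:(185+x/3,10+y/1.75)
print('slot end',onz(c,[u(290,67),u(232,90),u(352,90),u(265,577)],.0028),'nose',onz(c,[u(290,72)],-.0077), 'handle ends',onz(c,[u(200,596),u(365,596)],-.0077),'floor near edge',onz(c,[u(290,577)],.0088))
E
```

```text
slot end [[ 0.0002 -0.1081  0.0028]
 [-0.0084 -0.1028  0.0028]
 [ 0.0094 -0.1029  0.0028]
 [-0.0044  0.0497  0.0028]] nose [[ 0.0001 -0.1051 -0.0077]] handle ends [[-0.0166  0.048  -0.0077]
 [ 0.0149  0.048  -0.0077]] floor near edge [[0.0007 0.0551 0.0088]]
```

```bash
python3 -m creep '[[0.0003,0.001,0.002,0,0,0,0.4],[0.0003,0.001,0.004,0,0,0,0.4],[0.0003,0.001,0.004,0,0,0,0.4]]'; python3 -m creep '[[0,0,0.0012,0,0,0,0.4],[0,0,0.0012,0,0,0,0.4]]'
```

```text
time: 31.85
ee_pos: [0.4926, 0.0863, 0.0385]
tcp_rot: [180.0, -0.1, 3.5]
wrist_force: [-0.3, -0.3, -1.2]
opening: 0.0448
time: 32.05
ee_pos: [0.4926, 0.0864, 0.0374]
tcp_rot: [180.0, -0.1, 3.5]
wrist_force: [-0.3, -0.1, -0.6]
opening: 0.0454
```

```bash
python3 -m creep '[[0,0,0.001,0,0,0,0.4],[0,0,0.001,0,0,0,0.4]]'; python3 -m creep '[[0,0,0.001,0,0,0,0.4],[0,0,0.001,0,0,0,0.4]]'
```

```text
time: 32.25
ee_pos: [0.4927, 0.0864, 0.0364]
tcp_rot: [180.0, -0.1, 3.5]
wrist_force: [-0.6, -1.4, -1.0]
opening: 0.0451
time: 32.45
ee_pos: [0.4928, 0.0865, 0.0356]
tcp_rot: [180.0, -0.1, 3.5]
wrist_force: [0.0, 1.1, -0.3]
opening: 0.0448
```

The pliers are within about 2 mm of the floor, centred in the outline, with no contact force. Release.

```bash
python3 -m creep '[[0,0,0,0,0,0,0.75],[0,0,0,0,0,0,0.75],[0,0,0,0,0,0,0.75],[0,0,-0.01,0,0,0,0.75],[0,0,-0.05,0,0,0,0.75],[0,0,-0.1,0,0,0,0.75],[0,0,-0.15,0,0,0,0.75],[0,0,-0.16,0,0,0,0.75]]';python3 - <<'E'
from h import *
import pickle
T=toolT(); im=optics.camera('wrist'); cv2.imwrite('pics/w21.png',im[:,:,::-1]); pickle.dump(T,open('w21.pkl','wb')); print(T[:3,3],bot.get_obs()['time'])
E
python3 go.py 0.5 0.33 0.25 0
```

```text
time: 33.25
ee_pos: [0.4941, 0.0867, 0.2025]
tcp_rot: [-180.0, -0.6, 3.5]
wrist_force: [-0.2, -0.4, 0.1]
opening: 0.0644
[0.49410112 0.08674687 0.20245476] 33.3
t 33.3 pos [0.4941 0.0867 0.2013] rot [-179.98   -0.51    3.52] q6 96.5
shift [ 0.0213 -0.2425 -0.0485] turn [-0.0006 -0.0089  0.0615] rows 5.0
```

View pics/w21.png

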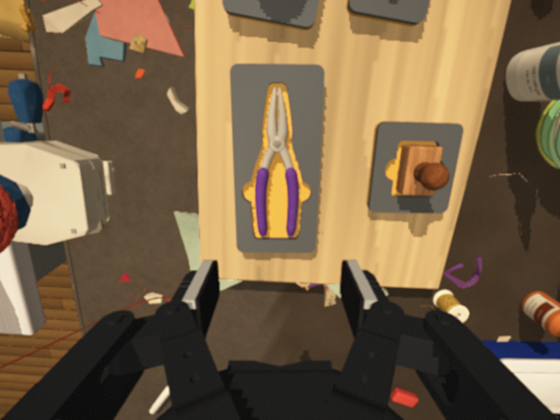

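Pliers lie in the outline, (277,160). Now I'll move the arm clear and check all four from the fixed cameras.

```bash
python3 -m creep '[[-0.15,0.25,-0.05,0,0,0.35,0.75],[-0.15,0.25,-0.05,0,0,0.35,0.75],[-0.15,0.25,-0.05,0,0,0.35,0.75],[-0.15,0.25,-0.05,0,0,0.35,0.75],[-0.15,0.25,-0.05,0,0,0.35,0.75],[-0.15,0.25,-0.05,0,0,0.35,0.75],[-0.15,0.25,-0.05,0,0,0.35,0.75]]'; python3 - <<'E'
from h import *
for n,(x0,y0,x1,y1) in dict(scene=(145,105,345,255),top=(80,130,300,265)).items():
    im=optics.camera(n); cv2.imwrite(f'pics/{n}22r.png',im[:,:,::-1]); cv2.imwrite(f'pics/{n}22.png',cv2.resize(im[y0:y1,x0:x1,::-1],None,fx=3.6,fy=3.6,interpolation=cv2.INTER_CUBIC))
E
```

```text
time: 34.0
ee_pos: [0.3558, -0.176, 0.2458]
tcp_rot: [179.9, -0.1, -16.9]
wrist_force: [-0.3, 0.6, 0.4]
opening: 0.064
```

View pics/scene22.png

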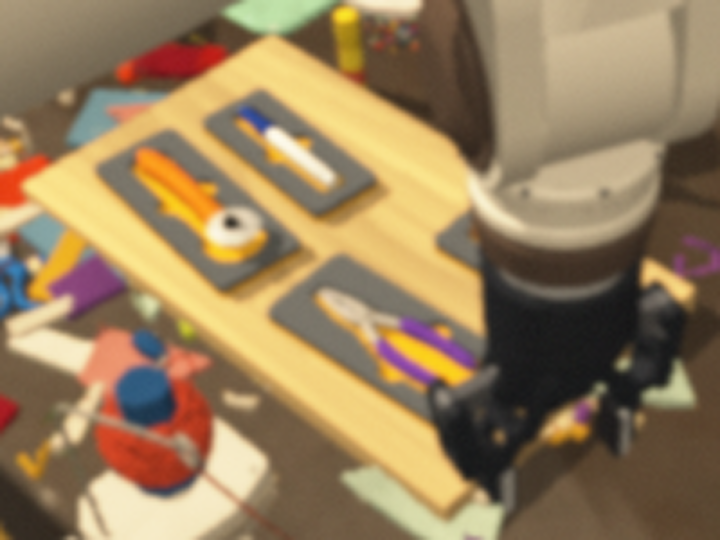

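View pics/top22.png

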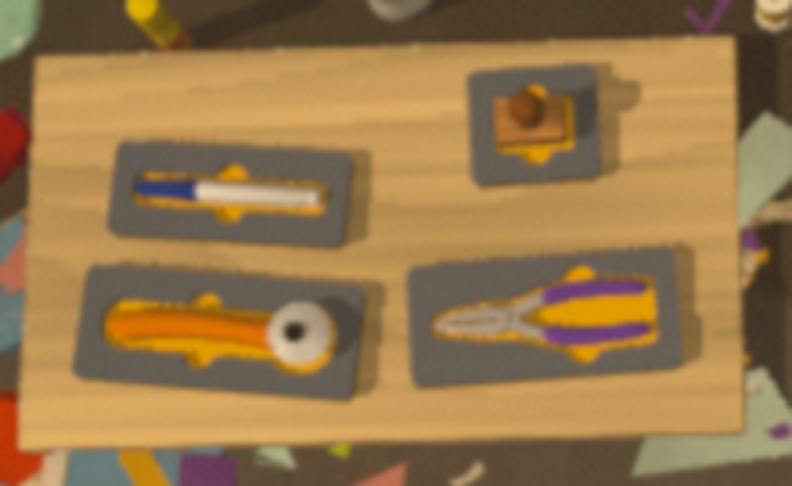

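```bash
python3 - <<'E'
from h import *
import pickle
np.set_printoptions(precision=4,suppress=True)
up=lambda p,s,o:(np.array(p,float)+.5)/s-.5+np.array(o)
ct,cs=cam('top'),cam('scene'); T=lambda p:up(p,3.6,(80,130)); S=lambda p:up(p,3.6,(145,105)); S19=lambda p:up(p,5,(190,130))
print('cut hub,tail',tri(ct,T([(294,331),(106,327)]),cs,S([(234,221),(138,155)])))
print('mk ends',tri(ct,T([(135,187),(322,199)]),cs,S([(238,112),(336,184)])))
print('pl nose, rivet',tri(ct,T([(435,324),(513,318)]),cs,S([(320,293),(368,318)])))
print('knob',tri(ct,T([(527,107)]),cs,S19([(478,153)])))
c=cam('wrist',pickle.load(open('w21.pkl','rb')))
im=cv2.imread('pics/w21.png'); cv2.imwrite('pics/w21a.png',cv2.resize(im[110:225,360:475],None,fx=5,fy=5,interpolation=cv2.INTER_CUBIC))
cv2.imwrite('pics/w21b.png',cv2.resize(im[60:260,225:330],None,fx=3,fy=3,interpolation=cv2.INTER_CUBIC))
E
```

```text
cut hub,tail [[0.4824 0.2904 0.0607 0.0018]
 [0.4899 0.4308 0.0484 0.0007]]
mk ends [[0.5944 0.4163 0.042  0.0037]
 [0.5834 0.276  0.0433 0.0013]]
pl nose, rivet [[0.4887 0.1939 0.0363 0.0005]
 [0.4893 0.136  0.0471 0.0011]]
knob [[0.6368 0.1215 0.0816 0.0005]]
```

View pics/w21a.png

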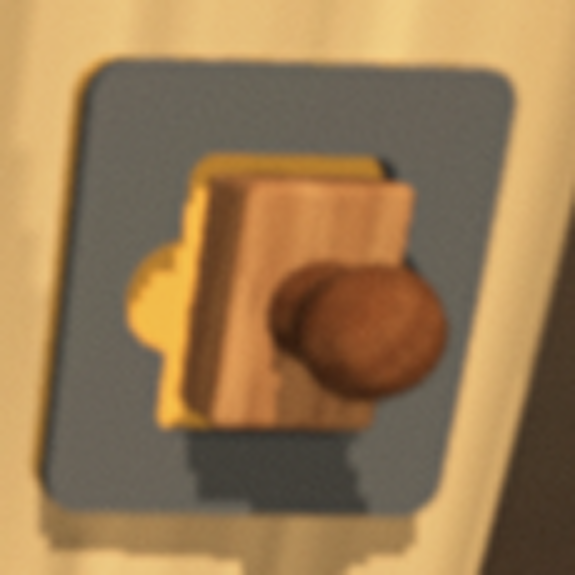

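View pics/w21b.png

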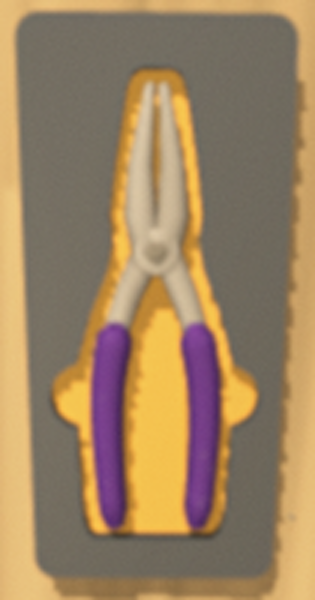

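```bash
python3 - <<'E'
from h import *
import pickle
np.set_printoptions(precision=4,suppress=True)
c=cam('wrist',pickle.load(open('w21.pkl','rb'))); A=lambda p:(np.array(p,float)+.5)/5-.5+np.array([360,110])
w=onz(c,A([(246,179),(413,182),(368,430),(212,430)]),.058); print(w,w.mean(0),[np.linalg.norm(w[i]-w[(i+1)%4]).round(4) for i in range(4)])
k=onz(c,A([(373,330)]),.0815); print('knob',k)
s=onz(c,A([(80,58),(517,72),(437,513),(38,508)]),.04); print('slab',s.mean(0),[np.linalg.norm(s[i]-s[(i+1)%4]).round(4) for i in range(4)])
E
python3 -m creep '[[0,0,0,0,0,0,0.75],[0,0,0,0,0,0,0.75]]'
```

```text
[[0.6157 0.1459 0.058 ]
 [0.6486 0.1476 0.058 ]
 [0.6508 0.098  0.058 ]
 [0.6187 0.096  0.058 ]] [0.6334 0.1219 0.058 ] [np.float64(0.0329), np.float64(0.0497), np.float64(0.0322), np.float64(0.05)]
knob [[0.6341 0.1224 0.0815]]
slab [0.6334 0.1207 0.04  ] [np.float64(0.0893), np.float64(0.0938), np.float64(0.0891), np.float64(0.0944)]
time: 34.3
ee_pos: [0.3584, -0.1712, 0.2449]
tcp_rot: [-180.0, -0.0, -16.4]
wrist_force: [0.3, 0.1, 0.5]
opening: 0.064
```

The stamp block (z 0.058 plane: 33 × 50 mm) sits over the slab centre within about 1.5 mm, with the knob right above it, so it is level. All checks agree, so I'm handing in.

```bash
python3 - <<'E'
from workcell import bot
print(bot.job_done(), bot.get_obs()['time'])
E
```

```text
the job is handed in; nothing more can be done
the job is handed in; nothing more can be done
```

All four tools are in their matching cut-outs. I handed the job in at about 34 s, with the arm clear of everything. The hand-in gives no verdict, so what follows rests on my own last measurements.

| Tool | Offset from home, seen from above | Height check (floor at 34 mm) |
|---|---|---|
| Rotary cutter | blade about 1 mm off | head top at 61 mm, expected 61 |
| Pliers | within about 1–2 mm, nose in the narrow end | rivet at 47 mm, expected about 48 |
| Marker | about 1 mm off | mid-height at 42–43 mm, expected 42 |
| Stamp | about 1–1.5 mm off, knob right above its block | touched the floor at the expected height; block measures true size at 58 mm |

- **Regrasps:** The cutter rode up in the jaws on the first grasp, so I regrasped it lower. The pliers were also regripped about 4–5 mm lower as a precaution.
- **Small drops:** The marker, cutter and pliers were released 1–3 mm above the floor.
- **Disagreements:**
    - In-hand views first made the stamp look tilted; its floor contact and the final view showed it level.
    - Two estimates of the cutter's head in the hand differed by about 6 mm; I settled it by triangulating from the top and scene cameras.
    - One pliers height reading from a short baseline was about 5 mm low, and I did not rely on it.
- **Not fully checked:** In the last scene picture the arm hid the stamp, so its height comes from earlier pictures, taken after it was placed.

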